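# Lay out the beard-care kit around the marble riser

### The arm

A 6-joint arm with a two-finger parallel gripper is mounted at the origin on the work surface. World frame = base frame: x ahead of the robot, y to its left, z up, the work surface at z = 0. Lengths are in m, angles in rad, forces in N, time in s.
With the tool pointing down it reaches from about 0.25 to 0.775 m from the base axis. Payload 8.9 kg.
Tool frame: the origin (TCP) lies midway between the tips of the shut fingers; the grasp point (between the pads) lies 19 mm behind it; y points along the fingers, z is the direction in which the jaws open and shut, and the axes are right-handed (so a half turn about y gives the same grasp; the last joint's range is limited). The gripper opens to 85 mm and grips with 20 to 120 N. Pads are 22 mm wide; open, the fingers measure 114 mm over their backs; the gripper's body (76 mm by 85 mm) begins 54 mm behind the grasp point. The pads swing forward as they close: fully open they stand 13 mm farther back than shut.
Start: joints at [1.126, 0.291, -0.153, 1.127, 0, 1.431], TCP at [0.158, 0.501, 0.231] pointing down, gripper open.
Joint ranges: [-2.52, 2.52], [-0.91, 1.74], [-1.3, 1.37], [-1.96, 2.02], [-1.52, 1.47], [-3.14, 3.14]. Speed limits (rad/s): [2.22, 2.22, 2.79, 3.14, 3.14, 3.14].

### API

Orientations are given as [roll, pitch, yaw] about the fixed x, y, z axes, in that order (R = Rz(yaw) Ry(pitch) Rx(roll)).
In Python, from station import * gives the robot as it stands.
- The arm moves only by the tool jog_arm, never from a script. Its argument "steps" is a list of rows, each a list of 7 numbers: the shift along the tool's x, y, z in m, then the turn, a rotation vector about the tool's x, y, z in rad, then the finger opening in m, from 0 to 0.0854. In form: [[tx, ty, tz, wx, wy, wz, claw], ...]. A call has 1 to 8 rows; each row shifts and turns the commanded pose from where the row before left it, along the tool's axes as they then stand; what a row does not reach is not made up. A row lasts 1/8 s, in which the tool goes at most 62.5 mm and 10.7 degrees, less where a joint would pass 70% of its speed; a pose out of reach is approached as far as the arm can. A call with a gripper value outside its range is refused whole. The fingers move at their own pace and stop on an object; the grip force is fixed at half the most. Time passes only in rows, so rows that do not move let the fingers close. It gives the time, the measured TCP pose, the force and the opening at its end, in the units of the state.
- read_state(): the state, without advancing time (a new reading comes with each control period).
- capture(name): name is "side" or "top" or "wrist"; returns a dict with "img" (400x640x3 uint8, red, green, blue), "fx", "fy", "cx", "cy" (pixels), "world_to_cam" (4x4, takes a point from world to camera coordinates); the wrist camera has in their place "T_tool_cam" (4x4, takes a point from camera to tool coordinates, whose origin is the TCP and whose axes are the tool frame's). Camera axes: x right, y up, looking along -z (the intrinsics and any distortion apply to the point x, -y, -z); pixel columns grow to the right and rows downward; lengths in m; the calibration is good to about 2 mm. The wrist camera is an equidistant fisheye: a pixel r from the principal point sees the ray r / f radians off the axis. A picture is of the moment at which its call begins: read the wrist's pose just before it. There is no depth.
- close_job(): hands the job in, once; it reports no verdict.
Trained networks look in a picture, given as the dict that the camera call returned (one of the last four; its "shot" number tells which), for a name from the list of things; names that differ only in an ending like _2 or _b are one class to them, and where a whole thing is asked for, a point or a joint stands for the part that bears it (a point fixed in the world has none). Each returns a list of dicts, best first, with "score" (0 to 1); they miss things now and then, are a little off and sometimes report something else, mostly with a low value. They report only what shows in the picture. A call takes as long as a camera call. They do not tell look-alikes from the thing itself.
- spot_in(picture, name): "xyz" ([x, y, z] in m, in world coordinates, good to about 4 mm: the middle of the surface that is visible of it).
- pinpoint(picture, name): "xyz" ([x, y, z] in m, in world coordinates, good to about 4 mm: a listed point, or the origin of a listed thing).
The state is a dict: "t": time; "qpos": joint angles; "qvel": joint speeds; "tau": joint torques, N m; "position": TCP position; "tool_rot": TCP orientation; "ft_force": force on the tool from outside, world axes, zero at the start; "ft_torque": the same for the moment, N m; "finger_gap": opening from 0.0 (shut) to 1.0 (fully open).
Only numpy, scipy, OpenCV 4.12 (cv2) and the standard library are available. Lean on these libraries where they do the work, as an engineer would, in place of code of your own. Each camera call takes 0.05 s, during which the arm holds its last target. There are 200 camera calls.

### The job

Set out the beard kit around the white marble block, square to it and centred on it: flat on the counter, the trimmer lengthwise (pointing away from you, parallel to the block's sides) midway between the block and the chrome dispenser, the comb lengthwise on the block's other side, and the nail file crosswise behind the block, on the side away from you, the comb and the file each leaving a gap of about 3 cm to the block. Stand the metal tin in the middle of the block and the small amber jar centred on top of the tin. Never tip the jar over, and leave the nail clippers and the lip balm stick where they are.

Things in the scene. Friction and masses are not known exactly. Their poses are not given: they have to be found in the camera images.
- riser: Fixed low square block of white marble, 84 x 84 mm, 22 mm high, on the granite counter (counter top at z = 0). Origin: centre of its underside. z up, x points away from the robot (the 'behind' side), y to the left, all turned by the block's yaw of at most about 10 degrees; its side faces are square to these axes.
- dispenser: Fixed upright chrome pump dispenser: cylinder 66 mm across and 105 mm high, pump head and short spout up to 143 mm, spout reaching 48 mm out from the axis along its own x. Origin: centre of its underside. It stands beside the block, centre 225 to 240 mm from the block's centre, straight along the block's +y or -y axis to within 5 mm (left in some starts, right in others).
- trimmer_mid (a point): Black plastic beard trimmer with steel cutting teeth at one end, lying flat and loose on the counter. 146 mm long along its x (teeth at +x), 36 mm wide along y, 30 mm high. 100 to 240 g. The point is its centre, 15 mm above its underside and within 3 mm of half-way along; which end points away does not matter.
- comb_mid (a point): Loose cedar comb lying flat: 110 mm long along its x, 34 mm wide along y (solid spine on the +y side, teeth on the -y side), 10 mm thick, 30 g. The point is its centre, 5 mm above its underside. Grips across its 34 mm width; either end may point away.
- file_mid (a point): Loose slender nail file lying flat: 130 mm long along its x, black plastic handle 14 mm wide and 10 mm high over the -x part and as far as 15 mm past the middle, then a steel blade 11 mm wide. 30 g. The point is the middle of its length, on the handle, 5 mm above the underside. Either end may point left.
- tin_mid (a point): Loose round closed bare metal tin standing upright, flat lid, 60 mm across, 30 mm high, 60 to 120 g. The point is its centre, 15 mm above its underside.
- jar_mid (a point): Loose small round closed amber glass jar with black lid, standing upright, 41 mm across, 34 mm high, 70 g. The point is its centre, 17 mm above its underside.
- clippers: Bystander, not to be moved: loose steel nail clippers lying flat, 56 mm long along its x, 13 mm wide, 12 mm high. Origin: centre of the underside.
- lip_balm: Bystander, not to be moved: loose lip balm stick standing upright, 20 mm across, 58 mm high. Origin: centre of the underside.
Things that resemble listed ones, but are neither listed nor needed, are in the scene too. What is shaped like the riser but blue or pink is not meant.

How it is judged:
By the outcome, as a careful person would: the job done as asked, in the order asked, and still so for the second after the job is handed in, with the robot touching nothing.
It also fails if it takes over 122 s, if anything falls off the work surface, if the arm or the gripper's body presses on something with over 40 N, if the wrist force passes 120 N, or if a joint passes its speed limit or range.

## Working session

There is one attempt and no reset: what is moved stays moved. The work goes in short steps, Python scripts to look and compute and a tool call to move; the robot and the scene stay as the last step left them, time stands still between calls to the robot, and variables do not carry over. Pictures are saved under pics/ and viewed, about 12 in all and at most 16, crops included, and the job is handed in when it is done.

Besides the shell and the picture viewer there is one more tool, called after "Call:" as name(argument=value, ...) on one line, values as JSON. jog_arm: Moves the arm, as the interface text tells. Its arguments: {"type":"object","properties":{"steps":{"type":"array","items":{"type":"array","items":{"type":"number"}}}},"required":["steps"]}

```bash
ls; mkdir -p pics; cat > h.py <<'E'
from station import *
import numpy as np, cv2
from scipy.spatial.transform import Rotation as R
NAMES=["riser","dispenser","trimmer_mid","comb_mid","file_mid","tin_mid","jar_mid","clippers","lip_balm"]
def save(p,n): cv2.imwrite(f"pics/{n}.png",cv2.cvtColor(p["img"],cv2.COLOR_RGB2BGR))
def proj(p,w):
    c=(p["world_to_cam"]@np.append(w,1))[:3]; return np.array([p["cx"]+p["fx"]*c[0]/-c[2],p["cy"]+p["fy"]*-c[1]/-c[2]])
def unproj(p,uv,z):
    T=np.linalg.inv(p["world_to_cam"]); d=T[:3,:3]@np.array([(uv[0]-p["cx"])/p["fx"],-(uv[1]-p["cy"])/p["fy"],-1]); o=T[:3,3]
    return o+d*(z-o[2])/d[2]
E
python3 - <<'E'
from h import *
s=read_state(); print(s)
for n in ("top","side"):
    p=capture(n); save(p,n+"0"); print(n,{k:v for k,v in p.items() if k!="img"})
    for k in NAMES:
        print(k,[(np.round(d["xyz"],3).tolist(),round(d["score"],2),proj(p,d["xyz"]).round().tolist()) for d in pinpoint(p,k)[:4]])
E
```

```text
pics
{'t': 0.0, 'qpos': array([ 1.12569446e+00,  2.91280631e-01, -1.54133278e-01,  1.12672172e+00,
       -7.54727108e-06,  1.43146776e+00]), 'qvel': array([-0.00052719, -0.00036262, -0.00073141,  0.00152038, -0.00105247,
        0.0004932 ]), 'tau': array([ 1.28427280e-03, -5.37137640e+01,  3.31373513e+01,  1.58671016e-02,
       -1.92465741e-04, -7.11147749e-06]), 'position': array([0.15785727, 0.50023082, 0.23072954]), 'tool_rot': array([-1.57212370e+00,  1.78526017e-04, -3.05773416e-01]), 'ft_force': array([ 0.09652768, -1.52167108,  0.36020087]), 'ft_torque': array([ 0.00039796,  0.01636877, -0.01767191]), 'finger_gap': 0.9973173461559147}
top {'fx': 493.3702768970372, 'fy': 493.3702768970372, 'cx': 322.7335120529871, 'cy': 200.20561994781215, 'world_to_cam': array([[ 2.37086065e-02, -9.99718644e-01, -7.31400612e-04,
        -1.85473750e-02],
       [ 9.94949056e-01,  2.35241000e-02,  9.75858215e-02,
        -5.33419714e-01],
       [-9.75411596e-02, -3.04133019e-03,  9.95226845e-01,
        -1.09231041e+00],
       [ 0.00000000e+00,  0.00000000e+00,  0.00000000e+00,
         1.
[... 1121 characters left out ...]
0])]
dispenser [([0.578, 0.14, 0.002], 0.85, [275.0, 260.0]), ([0.569, 0.374, 0.016], 0.72, [217.0, 348.0])]
trimmer_mid [([0.443, 0.009, 0.012], 0.93, [354.0, 234.0])]
comb_mid [([0.433, -0.357, 0.009], 0.79, [389.0, 164.0]), ([0.44, 0.175, -0.004], 0.46, [332.0, 290.0]), ([0.588, -0.088, 0.002], 0.45, [309.0, 202.0]), ([0.454, 0.325, 0.007], 0.18, [296.0, 347.0])]
file_mid [([0.453, 0.326, 0.008], 0.59, [297.0, 348.0]), ([0.444, 0.012, 0.013], 0.19, [353.0, 234.0])]
tin_mid [([0.575, -0.352, 0.016], 0.51, [343.0, 155.0])]
jar_mid [([0.569, 0.372, 0.015], 0.55, [218.0, 347.0])]
clippers [([0.45, -0.18, -0.004], 0.39, [370.0, 196.0])]
lip_balm [([0.441, 0.177, -0.003], 0.81, [332.0, 290.0])]
```

View pics/top0.png

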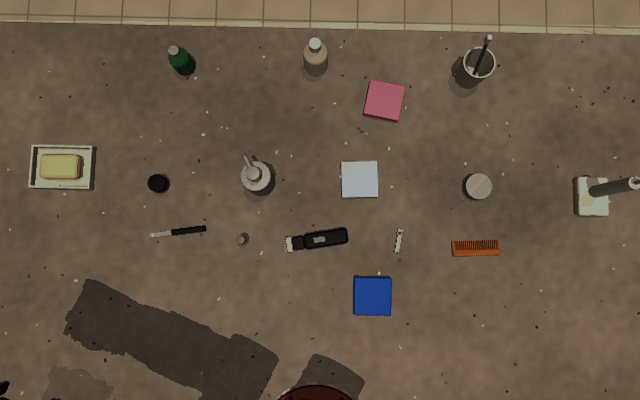

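View pics/side0.png

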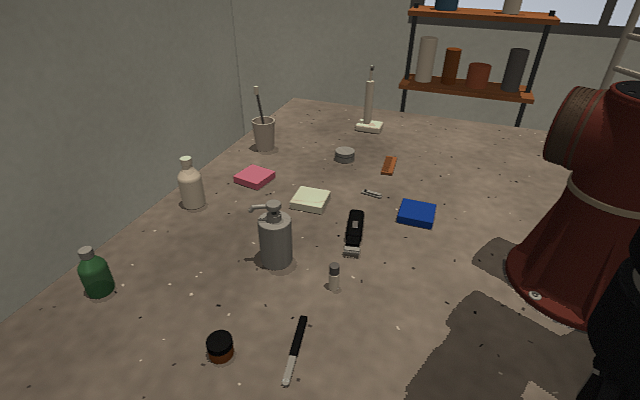

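The top view shows three riser-like squares: white (359,180), pink (384,101) and blue (373,296). White is the one. The other items each appear once:
- trimmer (317,240)
- comb (476,248)
- file (178,232)
- tin (478,187)
- jar (158,183); the green bottle at (181,58) and the cream bottle at (315,52) are not it
- chrome dispenser (256,178), on the block's +y side
- clippers (398,240)
- lip balm (242,240)

Next I'll measure angles and centres from masks.

```bash
cat >> h.py <<'E'
def seg(p,uv,z,win=45,thr=40,sat=False):
    """mask of blob near uv, mapped to plane z; returns (centre, long-axis angle deg, sizes)"""
    im=p["img"].astype(float); u,v=map(int,uv); y0=max(v-win,0);x0=max(u-win,0)
    c=im[y0:v+win,x0:u+win]; bg=np.median(c.reshape(-1,3),0); d=np.abs(c-bg).max(2)
    m=(d>thr).astype(np.uint8); m=cv2.morphologyEx(m,cv2.MORPH_CLOSE,np.ones((5,5)))
    n,l,st,ce=cv2.connectedComponentsWithStats(m)
    k=min([i for i in range(1,n) if st[i,4]>25],key=lambda i:np.hypot(*(ce[i]+[x0-u,y0-v])))
    cs,_=cv2.findContours((l==k).astype(np.uint8),cv2.RETR_EXTERNAL,cv2.CHAIN_APPROX_NONE)
    pts=np.array([unproj(p,q[0]+[x0,y0],z)[:2] for q in cs[0]],np.float32)
    (cx,cy),(w,h),a=cv2.minAreaRect(pts)
    if w<h: a+=90
    return [round(cx,4),round(cy,4)],round((a+90)%180-90,1),[round(w,3),round(h,3)],(ce[k]+[x0,y0]).round(1).tolist()
E
python3 - <<'E'
from h import *
p=capture("top")
for k,uv,z,w in [("riser",(359,180),.022,35),("trimmer",(317,240),.03,40),("comb",(476,248),.01,35),("file",(178,232),.01,40),("tin",(478,187),.03,30),("jar",(158,183),.034,25),("clippers",(398,240),.006,30)]:
    for t in (25,40): print(k,t,seg(p,uv,z,w,t))
im=cv2.cvtColor(p["img"],cv2.COLOR_RGB2BGR)
cv2.imwrite("pics/c1.png",cv2.resize(im[140:270,225:505],None,fx=2.8,fy=2.8,interpolation=cv2.INTER_CUBIC))
E
```

```text
riser 25 ([0.5837, -0.0855], -88.6, [0.085, 0.087], [358.8, 179.4])
riser 40 ([0.5849, -0.0865], -88.6, [0.083, 0.085], [359.2, 178.9])
trimmer 25 ([0.4447, 0.008], -79.2, [0.04, 0.144], [316.3, 239.4])
trimmer 40 ([0.4448, 0.008], -79.5, [0.039, 0.144], [316.7, 239.3])
comb 25 ([0.4346, -0.3563], -86.9, [0.035, 0.112], [475.4, 247.7])
comb 40 ([0.4354, -0.3557], -86.8, [0.033, 0.11], [475.2, 247.5])
file 25 ([0.4515, 0.3217], -73.5, [0.034, 0.132], [180.0, 231.4])
file 40 ([0.4573, 0.3131], -81.5, [0.015, 0.108], [185.5, 230.4])
tin 25 ([0.5727, -0.3533], 89.8, [0.066, 0.062], [476.1, 186.4])
tin 40 ([0.5717, -0.3532], -88.6, [0.059, 0.066], [476.1, 186.2])
jar 25 ([0.5621, 0.367], -88.6, [0.043, 0.05], [158.4, 183.0])
jar 40 ([0.5632, 0.367], -88.6, [0.041, 0.05], [158.4, 182.8])
clippers 25 ([0.4462, -0.179], -9.0, [0.013, 0.056], [397.5, 240.4])
clippers 40 ([0.4478, -0.1791], -9.5, [0.013, 0.052], [397.9, 239.5])
```

View pics/c1.png

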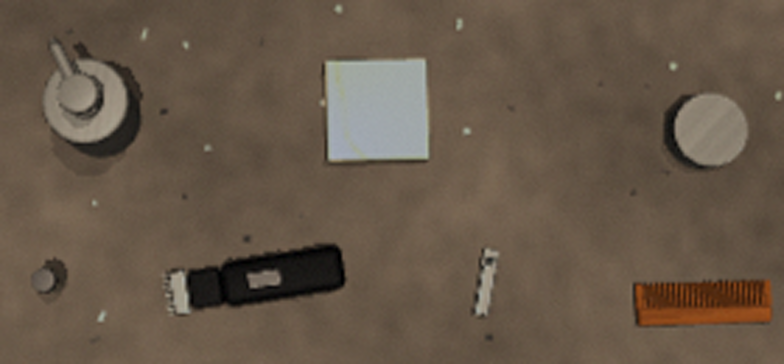

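```bash
cat >> h.py <<'E'
def plan(xyz,yaw,claw,n=None,start=None):
    """rows in tool axes from start (x,y,z,yaw) to target"""
    if start is None:
        s=read_state(); start=[*s["position"],s["tool_rot"][2]]
    a=np.array(start,float); b=np.array([*xyz,yaw],float)
    n=n or max(int(np.ceil(np.linalg.norm(b[:3]-a[:3])/.055)),int(np.ceil(abs(b[3]-a[3])/.17)),1)
    rows=[];cur=a.copy()
    for i in range(1,n+1):
        d=a+(b-a)*i/n-cur; c,s=np.cos(cur[3]),np.sin(cur[3])
        r=[round(c*d[0]+s*d[1],3),round(-d[2],3),round(-s*d[0]+c*d[1],3),0,round(-d[3],3),0,claw]
        cur+= [c*r[0]-s*r[2],s*r[0]+c*r[2],-r[1],-r[4]]; rows.append(r)
    for k in range(0,n,8): print([[float(x) for x in r] for r in rows[k:k+8]])
    print("end",cur.round(4).tolist()); return cur
E
python3 - <<'E'
from h import *
plan([.53,0.0,.28],-1.387,.0854)
p=capture("wrist"); print(p["T_tool_cam"].round(3),p["fx"],p["cx"],p["cy"])
E
```

```text
[[0.042, -0.004, -0.03, 0.0, 0.09, 0.0, 0.0854], [0.045, -0.004, -0.027, 0.0, 0.09, 0.0, 0.0854], [0.047, -0.004, -0.022, 0.0, 0.09, 0.0, 0.0854], [0.048, -0.004, -0.019, 0.0, 0.09, 0.0, 0.0854], [0.051, -0.004, -0.013, 0.0, 0.091, 0.0, 0.0854], [0.051, -0.004, -0.009, 0.0, 0.09, 0.0, 0.0854], [0.052, -0.004, -0.005, 0.0, 0.09, 0.0, 0.0854], [0.052, -0.004, 0.001, 0.0, 0.09, 0.0, 0.0854]]
[[0.051, -0.005, 0.004, 0.0, 0.09, 0.0, 0.0854], [0.051, -0.004, 0.01, 0.0, 0.09, 0.0, 0.0854], [0.05, -0.004, 0.014, 0.0, 0.09, 0.0, 0.0854], [0.049, -0.004, 0.019, 0.0, 0.09, 0.0, 0.0854]]
end [0.5303, 0.0, 0.2803, -1.3868]
[[ 0.001 -0.951 -0.308 -0.08 ]
 [ 0.     0.308 -0.951 -0.143]
 [ 1.     0.001  0.    -0.001]
 [ 0.     0.     0.     1.   ]] 309.70691628693146 318.8151364042704 202.8374323021051
```

Call:
jog_arm(steps=[[0.042,-0.004,-0.03,0,0.09,0,0.0854],[0.045,-0.004,-0.027,0,0.09,0,0.0854],[0.047,-0.004,-0.022,0,0.09,0,0.0854],[0.048,-0.004,-0.019,0,0.09,0,0.0854],[0.051,-0.004,-0.013,0,0.09,0,0.0854],[0.051,-0.004,-0.009,0,0.09,0,0.0854],[0.052,-0.004,-0.005,0,0.09,0,0.0854],[0.052,-0.004,0.001,0,0.09,0,0.0854]])

```text
t: 2.1
position: [0.4077, 0.1654, 0.2637]
tool_rot: [-1.57, -0.0, -1.029]
ft_force: [0.4, -0.4, 0.0]
finger_gap: 0.998
```

Call:
jog_arm(steps=[[0.051,-0.005,0.004,0,0.09,0,0.0854],[0.051,-0.004,0.01,0,0.09,0,0.0854],[0.05,-0.004,0.014,0,0.09,0,0.0854],[0.049,-0.004,0.019,0,0.09,0,0.0854],[0,0,0,0,0,0,0.0854]])

```text
t: 2.72
position: [0.5323, -0.0025, 0.2799]
tool_rot: [-1.57, -0.001, -1.39]
ft_force: [0.4, -0.4, -1.0]
finger_gap: 0.998
```

```bash
cat >> h.py <<'E'
def wcap(name):
    s=read_state(); p=capture("wrist"); save(p,name)
    T=np.eye(4); T[:3,:3]=R.from_euler("xyz",s["tool_rot"]).as_matrix(); T[:3,3]=s["position"]; p["T"]=T@p["T_tool_cam"]
    print("t",round(s["t"],2),"pos",s["position"].round(4),"rot",s["tool_rot"].round(4)); return p
def wun(p,uv,z):
    x,y=(uv[0]-p["cx"])/p["fx"],(uv[1]-p["cy"])/p["fy"]; r=np.hypot(x,y)+1e-12
    d=p["T"][:3,:3]@np.array([np.sin(r)*x/r,-np.sin(r)*y/r,-np.cos(r)]); o=p["T"][:3,3]
    return o+d*(z-o[2])/d[2]
def rect(p,z,c,half,name,mm=1.0):
    """metric top-down picture on plane z around c: +x up, +y left, mm per pixel"""
    n=int(2000*half/mm); g=(np.arange(n)-n/2+.5)*mm/1000
    X=c[0]-g[:,None]+0*g[None]; Y=c[1]-g[None]+0*g[:,None]
    P=np.stack([X-p["T"][0,3],Y-p["T"][1,3],0*X+z-p["T"][2,3]],-1)@p["T"][:3,:3]
    th=np.arctan2(np.hypot(P[...,0],P[...,1]),-P[...,2]); k=th/np.hypot(P[...,0],P[...,1])*p["fx"]
    o=cv2.remap(p["img"],(p["cx"]+k*P[...,0]).astype(np.float32),(p["cy"]-k*P[...,1]).astype(np.float32),cv2.INTER_LINEAR)
    cv2.imwrite(f"pics/{name}.png",cv2.cvtColor(o,cv2.COLOR_RGB2BGR)); return o
E
python3 - <<'E'
from h import *
p=wcap("w1"); q=rect(p,.022,(.54,.02),.25,"r1")
for k in ("riser","dispenser","trimmer_mid"):
    print(k,[(np.round(d["xyz"],3).tolist(),round(d["score"],2)) for d in pinpoint(p,k)[:3]])
E
```

```text
t 2.73 pos [ 0.5323 -0.0025  0.2799] rot [-1.5705e+00 -6.0000e-04 -1.3904e+00]
riser [([0.773, -0.138, -0.002], 0.98), ([0.584, -0.088, 0.005], 0.94), ([0.322, -0.12, 0.004], 0.62)]
dispenser [([0.575, 0.142, 0.001], 0.56), ([0.431, -0.357, 0.006], 0.29)]
trimmer_mid [([0.444, 0.01, 0.018], 0.68)]
```

View pics/r1.png

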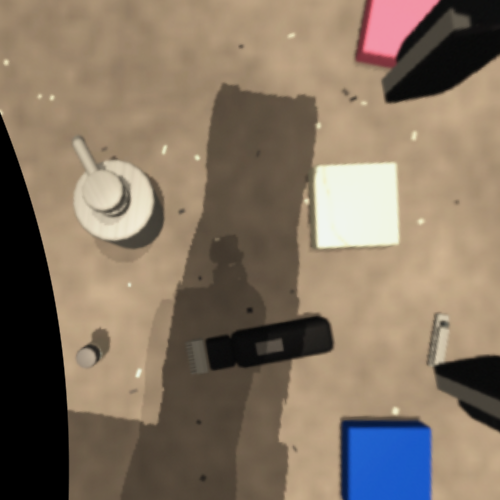

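```bash
cat >> h.py <<'E'
def mrect(o,c,half,mm,mask):
    m=cv2.morphologyEx(mask.astype(np.uint8),cv2.MORPH_OPEN,np.ones((3,3)))
    n,l,st,ce=cv2.connectedComponentsWithStats(m); k=1+np.argmax(st[1:,4])
    cs,_=cv2.findContours((l==k).astype(np.uint8),cv2.RETR_EXTERNAL,cv2.CHAIN_APPROX_NONE); n2=o.shape[0]/2-.5
    pts=np.array([[c[0]-(q[0][1]-n2)*mm/1000,c[1]-(q[0][0]-n2)*mm/1000] for q in cs[0]],np.float32)
    (x,y),(w,h),a=cv2.minAreaRect(pts)
    if w<h: a+=90
    return np.round([x,y],4).tolist(),round((a+90)%180-90,2),np.round([w,h],4).tolist()
E
python3 - <<'E'
from h import *
p=wcap("w1b")
c=(.585,-.087); o=rect(p,.022,c,.06,"rb",.25)
for t in (175,195,215,235): print(t,mrect(o,c,.06,.25,o.min(2)>t))
c=(.577,.14);o=rect(p,.105,c,.07,"rd",.25); g=cv2.cvtColor(o,cv2.COLOR_RGB2GRAY)
h=cv2.HoughCircles(cv2.GaussianBlur(g,(9,9),2),cv2.HOUGH_GRADIENT,1,200,param1=80,param2=15,minRadius=110,maxRadius=150)
print(h, [(c[0]-(v-279.5)*.00025,c[1]-(u-279.5)*.00025,r*.25) for u,v,r in h[0]])
c=(.444,.01);o=rect(p,.03,c,.1,"rt",.5); print(mrect(o,c,.1,.5,o.max(2)<60))
E
python3 -c "
import cv2,numpy as np
a=[cv2.resize(cv2.imread('pics/%s.png'%n),(260,260)) for n in('rb','rd','rt')];cv2.imwrite('pics/tri.png',np.hstack(a))"
```

```text
t 2.92 pos [0.5299 0.001  0.2803] rot [-1.5713e+00  4.0000e-04 -1.3846e+00]
175 ([0.5853, -0.0874], 2.06, [0.0827, 0.0824])
195 ([0.5852, -0.0874], -87.58, [0.0814, 0.0814])
215 ([0.585, -0.0871], 2.2, [0.08, 0.0795])
235 ([0.5651, -0.0533], 19.53, [0.0445, 0.0176])
[[[283.5 287.5 126.2]]] [(np.float32(0.57500005), np.float32(0.139), np.float32(31.55))]
([0.4481, 0.0023], -78.69, [0.039, 0.1238])
```

View pics/tri.png

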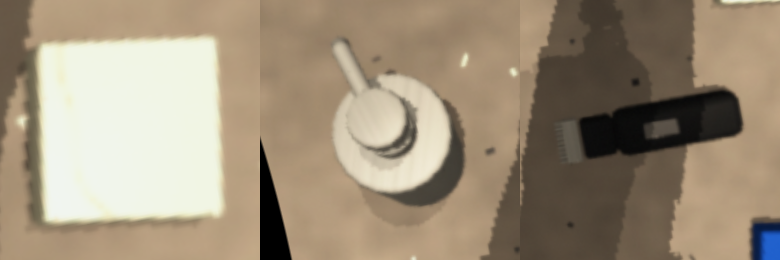

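```bash
python3 - <<'E'
from h import *
a=plan([.4447,.0095,.09],-1.377,.07)
a=plan([.4447,.0095,.008],-1.377,.07,3,a)
print(seg(capture("top"),(178,232),.01,40,30))
E
```

```text
[[-0.006, 0.048, -0.021, 0.0, -0.002, 0.0, 0.07], [-0.006, 0.047, -0.02, 0.0, -0.002, 0.0, 0.07], [-0.006, 0.048, -0.021, 0.0, -0.001, 0.0, 0.07], [-0.006, 0.047, -0.02, 0.0, -0.002, 0.0, 0.07]]
end [0.4449, 0.0093, 0.0904, -1.3772]
[[-0.0, 0.027, -0.0, 0.0, -0.0, 0.0, 0.07], [-0.0, 0.028, -0.0, 0.0, -0.0, 0.0, 0.07], [-0.0, 0.027, -0.0, 0.0, -0.0, 0.0, 0.07]]
end [0.4449, 0.0093, 0.0084, -1.3772]
([0.4515, 0.3219], -73.5, [0.034, 0.133], [180.3, 231.3])
```

Call:
jog_arm(steps=[[-0.006,0.048,-0.021,0,-0.002,0,0.07],[-0.006,0.047,-0.02,0,-0.002,0,0.07],[-0.006,0.048,-0.021,0,-0.002,0,0.07],[-0.006,0.047,-0.02,0,-0.002,0,0.07],[0,0.027,0,0,0,0,0.07],[0,0.028,0,0,0,0,0.07],[0,0.027,0,0,0,0,0.07],[0,0,0,0,0,0,0.06]])

```text
t: 4.03
position: [0.4438, 0.0093, 0.0074]
tool_rot: [-1.574, 0.001, -1.377]
ft_force: [-0.3, 0.3, -0.2]
finger_gap: 0.707
```

Call:
jog_arm(steps=[[0,0,0,0,0,0,0.02],[0,0,0,0,0,0,0.02],[0,0,0,0,0,0,0.02],[0,0,0,0,0,0,0.02]])

```text
t: 4.53
position: [0.4463, 0.0086, 0.0097]
tool_rot: [-1.569, -0.0, -1.377]
ft_force: [-1.7, 1.9, 5.9]
finger_gap: 0.407
```

```bash
python3 - <<'E'
from h import *
a=plan([.4449,.0093,.0584],-1.3772,.02,2,[.4449,.0093,.0084,-1.3772])
a=plan([.5805,.0305,.0584],.038,.02,9,a)
a=plan([.5805,.0305,.0089],.038,.02,3,a)
E
```

```text
[[0.0, -0.025, 0.0, 0.0, -0.0, 0.0, 0.02], [0.0, -0.025, 0.0, 0.0, -0.0, 0.0, 0.02]]
end [0.4449, 0.0093, 0.0584, -1.3772]
[[0.001, -0.0, 0.015, 0.0, -0.157, 0.0, 0.02], [0.003, -0.0, 0.015, 0.0, -0.157, 0.0, 0.02], [0.005, -0.0, 0.015, 0.0, -0.158, 0.0, 0.02], [0.007, -0.0, 0.013, 0.0, -0.157, 0.0, 0.02], [0.01, -0.0, 0.012, 0.0, -0.157, 0.0, 0.02], [0.011, -0.0, 0.01, 0.0, -0.157, 0.0, 0.02], [0.013, -0.0, 0.009, 0.0, -0.158, 0.0, 0.02], [0.013, -0.0, 0.006, 0.0, -0.157, 0.0, 0.02]]
[[0.015, -0.0, 0.004, 0.0, -0.157, 0.0, 0.02]]
end [0.5803, 0.0303, 0.0584, 0.0378]
[[0.0, 0.016, 0.0, 0.0, -0.0, 0.0, 0.02], [0.0, 0.017, 0.0, 0.0, -0.0, 0.0, 0.02], [0.0, 0.017, 0.0, 0.0, -0.0, 0.0, 0.02]]
end [0.5803, 0.0303, 0.0084, 0.0378]
```

Call:
jog_arm(steps=[[0,-0.025,0,0,0,0,0.02],[0,-0.025,0,0,0,0,0.02],[0.001,0,0.015,0,-0.157,0,0.02],[0.003,0,0.015,0,-0.157,0,0.02],[0.005,0,0.015,0,-0.158,0,0.02],[0.007,0,0.013,0,-0.157,0,0.02],[0.01,0,0.012,0,-0.157,0,0.02]])

```text
t: 5.4
position: [0.522, 0.0203, 0.0595]
tool_rot: [-1.57, -0.001, -0.586]
ft_force: [0.3, -0.2, -2.0]
finger_gap: 0.408
```

Call:
jog_arm(steps=[[0.011,0,0.01,0,-0.157,0,0.02],[0.013,0,0.009,0,-0.158,0,0.02],[0.013,0,0.006,0,-0.157,0,0.02],[0.015,0,0.004,0,-0.157,0,0.02],[0,0.016,0,0,0,0,0.02],[0,0,0,0,0,0,0.02]])

```text
t: 6.15
position: [0.5789, 0.0295, 0.0409]
tool_rot: [-1.571, 0.003, 0.034]
ft_force: [-0.9, 0.1, -1.0]
finger_gap: 0.406
```

```bash
cat > d.py <<'E'
import sys
from h import *
p=wcap("tmp"); print(read_state()["finger_gap"])
rect(p,float(sys.argv[2]),(float(sys.argv[3]),float(sys.argv[4])),float(sys.argv[5]),sys.argv[1],float(sys.argv[5])*2000/400)
E
python3 d.py r2 .05 .5803 .0303 .15
```

```text
t 6.15 pos [0.5789 0.0295 0.0409] rot [-1.5705  0.0033  0.0339]
0.4046305593282097
```

View pics/r2.png

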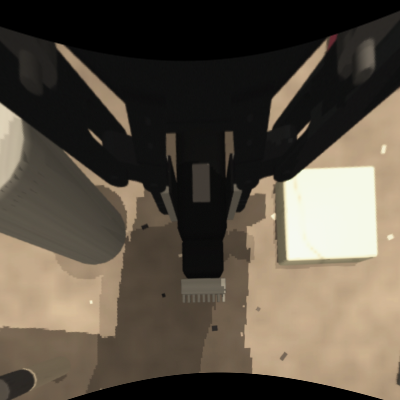

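Trimmer is held straight: jaws at (200,200), teeth at (203,292), block on the right at (330,213). Setting it down and stepping back to check.

Call:
jog_arm(steps=[[0,0.017,0,0,0,0,0.02],[0,0.017,0,0,0,0,0.02],[0,0,0,0,0,0,0.02],[0,0,0,0,0,0,0.06],[0,0,0,0,0,0,0.06],[0,0,0,0,0,0,0.06]])

```text
t: 6.95
position: [0.5808, 0.0294, 0.0081]
tool_rot: [-1.571, 0.0, 0.037]
ft_force: [0.6, -0.2, -0.2]
finger_gap: 0.702
```

Call:
jog_arm(steps=[[0,-0.04,0,0,0,0,0.07],[0,-0.06,0,0,0,0,0.07],[0,-0.06,0,0,0,0,0.07],[0,-0.06,0,0,0,0,0.07],[0,0,0,0,0,0,0.07],[0,0,0,0,0,0,0.07]])

```text
t: 7.7
position: [0.5807, 0.0294, 0.228]
tool_rot: [-1.571, 0.0, 0.037]
ft_force: [0.2, -0.0, -0.7]
finger_gap: 0.82
```

```bash
python3 - <<'E'
from h import *
p=wcap("w3"); c=(.5803,0.0); o=rect(p,.026,c,.2,"r3",1.0)
for z in (.03,.015):
  o=rect(p,z,(.58,.03),.1,"x",.5)
  for t in (55,70): print(z,t,mrect(o,(.58,.03),.1,.5,o.max(2)<t))
t=capture("top")
for q in (p,t):print([(np.round(d["xyz"],4).tolist(),round(d["score"],2)) for d in pinpoint(q,"trimmer_mid")[:2]])
print(seg(t,proj(t,[.58,.03,.02]),.03,36,30))
a=plan([.4346,-.2,.2],-1.517+1.5708-1.5708,.07)
E
```

```text
t 7.7 pos [0.5807 0.0294 0.228 ] rot [-1.5708e+00  2.0000e-04  3.7100e-02]
0.03 55 ([0.5848, 0.0292], 1.4, [0.1247, 0.0356])
0.03 70 ([0.5749, 0.0496], 8.53, [0.1406, 0.093])
0.015 55 ([0.5885, 0.0294], 1.15, [0.1302, 0.0372])
0.015 70 ([0.5782, 0.0505], 8.38, [0.147, 0.0966])
[([0.5749, 0.0272, 0.0178], 0.68)]
[]
([0.5839, -0.0268], 1.1, [0.163, 0.043], [334.9, 181.5])
[[-0.015, 0.003, -0.022, 0.0, 0.155, 0.0, 0.07], [-0.012, 0.002, -0.025, 0.0, 0.156, 0.0, 0.07], [-0.008, 0.003, -0.026, 0.0, 0.155, 0.0, 0.07], [-0.004, 0.003, -0.027, 0.0, 0.156, 0.0, 0.07], [0.001, 0.002, -0.027, 0.0, 0.155, 0.0, 0.07], [0.005, 0.003, -0.027, 0.0, 0.156, 0.0, 0.07], [0.008, 0.003, -0.026, 0.0, 0.155, 0.0, 0.07], [0.013, 0.002, -0.024, 0.0, 0.155, 0.0, 0.07]]
[[0.016, 0.003, -0.021, 0.0, 0.156, 0.0, 0.07], [0.02, 0.003, -0.019, 0.0, 0.155, 0.0, 0.07]]
end [0.435, -0.2003, 0.1999, -1.5168]
```

View pics/r3.png

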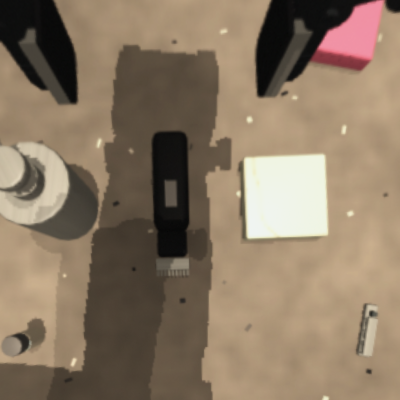

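The trimmer's far end is at row 131 and its teeth at row 276, so its centre is about x=0.576. That is about 4 mm short of the target, so I'll regrip and nudge it.

Call:
jog_arm(steps=[[0,0.06,0,0,0,0,0.065],[0,0.06,0,0,0,0,0.065],[0,0.06,0,0,0,0,0.065],[0,0.04,0,0,0,0,0.065],[0,0,0,0,0,0,0.02],[0,0,0,0,0,0,0.02],[0,0,0,0,0,0,0.02]])

```text
t: 8.78
position: [0.5823, 0.0293, 0.0101]
tool_rot: [-1.571, -0.003, 0.037]
ft_force: [-0.2, -0.3, -1.0]
finger_gap: 0.41
```

Call:
jog_arm(steps=[[0,0,0,0,0,0,0.02],[0.0045,-0.004,0.001,0,0,0,0.02],[0,0.004,0,0,0,0,0.02],[0,0,0,0,0,0,0.02],[0,0,0,0,0,0,0.06],[0,0,0,0,0,0,0.06],[0,0,0,0,0,0,0.06]])

```text
t: 9.65
position: [0.5851, 0.0305, 0.0081]
tool_rot: [-1.571, 0.0, 0.037]
ft_force: [0.0, -0.1, -0.0]
finger_gap: 0.706
```

Call:
jog_arm(steps=[[0,-0.04,0,0,0,0,0.07],[0,-0.06,0,0,0,0,0.07],[0,-0.06,0,0,0,0,0.07],[0,-0.06,0,0,0,0,0.07],[0,0,0,0,0,0,0.07],[0,0,0,0,0,0,0.07]])

```text
t: 10.4
position: [0.5851, 0.0305, 0.2279]
tool_rot: [-1.571, 0.0, 0.037]
ft_force: [-0.5, 0.3, -0.9]
finger_gap: 0.822
```

```bash
python3 - <<'E'
from h import *
p=wcap("w4")
o=rect(p,.03,(.585,.03),.1,"r4",.5); print(mrect(o,(.585,.03),.1,.5,o.max(2)<55))
g=cv2.cvtColor(o,cv2.COLOR_RGB2GRAY)[:,196:206].mean(1); print(g[40:70].round().tolist(), g[310:380:2].round().tolist())
c=(.585,-.087); o=rect(p,.022,c,.06,"rb",.25)
for t in (175,195,215): print(t,mrect(o,c,.06,.25,o.min(2)>t))
a=plan([.45,-.3,.2],-1.517,.07)
E
```

```text
t 10.4 pos [0.5851 0.0305 0.2279] rot [-1.5707e+00  4.0000e-04  3.7100e-02]
([0.5905, 0.0304], 1.06, [0.1247, 0.0355])
[80.0, 80.0, 80.0, 80.0, 80.0, 80.0, 80.0, 81.0, 81.0, 80.0, 80.0, 80.0, 81.0, 81.0, 81.0, 81.0, 81.0, 81.0, 81.0, 80.0, 80.0, 73.0, 65.0, 56.0, 46.0, 36.0, 28.0, 22.0, 15.0, 14.0] [14.0, 30.0, 53.0, 75.0, 84.0, 91.0, 95.0, 102.0, 109.0, 110.0, 111.0, 117.0, 125.0, 119.0, 101.0, 93.0, 96.0, 99.0, 99.0, 95.0, 82.0, 74.0, 76.0, 80.0, 81.0, 81.0, 81.0, 81.0, 81.0, 81.0, 82.0, 82.0, 82.0, 82.0, 83.0]
175 ([0.585, -0.0874], -87.55, [0.082, 0.0821])
195 ([0.5848, -0.0874], -87.66, [0.0808, 0.081])
215 ([0.5847, -0.0873], -87.68, [0.0794, 0.0796])
[[-0.015, 0.003, -0.033, 0.0, 0.155, 0.0, 0.07], [-0.009, 0.002, -0.034, 0.0, 0.156, 0.0, 0.07], [-0.004, 0.003, -0.035, 0.0, 0.155, 0.0, 0.07], [0.001, 0.003, -0.036, 0.0, 0.156, 0.0, 0.07], [0.007, 0.003, -0.035, 0.0, 0.155, 0.0, 0.07], [0.013, 0.002, -0.033, 0.0, 0.155, 0.0, 0.07], [0.017, 0.003, -0.032, 0.0, 0.156, 0.0, 0.07], [0.022, 0.003, -0.028, 0.0, 0.155, 0.0, 0.07]]
[[0.026, 0.002, -0.024, 0.0, 0.156, 0.0, 0.07], [0.03, 0.003, -0.02, 0.0, 0.155, 0.0, 0.07]]
end [0.4503, -0.3003, 0.2001, -1.5168]
```

Call:
jog_arm(steps=[[-0.015,0.003,-0.033,0,0.155,0,0.07],[-0.009,0.002,-0.034,0,0.156,0,0.07],[-0.004,0.003,-0.035,0,0.155,0,0.07],[0.001,0.003,-0.036,0,0.156,0,0.07],[0.007,0.003,-0.035,0,0.155,0,0.07],[0.013,0.002,-0.033,0,0.155,0,0.07],[0.017,0.003,-0.032,0,0.156,0,0.07],[0.022,0.003,-0.028,0,0.155,0,0.07]])

```text
t: 11.45
position: [0.4761, -0.2344, 0.2045]
tool_rot: [-1.573, 0.003, -1.211]
ft_force: [0.1, 0.4, -0.0]
finger_gap: 0.823
```

Call:
jog_arm(steps=[[0.026,0.002,-0.024,0,0.156,0,0.07],[0.03,0.003,-0.02,0,0.155,0,0.07],[0.05,0.02,-0.015,0,0,0,0.07],[0,0,0,0,0,0,0.07],[0,0,0,0,0,0,0.07]])

```text
t: 12.08
position: [0.4381, -0.3502, 0.18]
tool_rot: [-1.572, 0.002, -1.517]
ft_force: [0.8, 0.4, 0.6]
finger_gap: 0.821
```

```bash
python3 - <<'E'
from h import *
p=wcap("w5"); c=(.435,-.356)
o=rect(p,.01,c,.08,"r5",.4); f=o.astype(float)
for t in (1.9,2.3): print(mrect(o,c,.08,.4,(f[...,0]/(f[...,2]+8)>t)))
print([(np.round(d["xyz"],4).tolist(),round(d["score"],2)) for d in pinpoint(p,"comb_mid")[:2]])
c=(.574,-.354); o=rect(p,.03,c,.06,"r5b",.4); h=cv2.HoughCircles(cv2.GaussianBlur(cv2.cvtColor(o,cv2.COLOR_RGB2GRAY),(5,5),1),cv2.HOUGH_GRADIENT,1,200,param1=80,param2=12,minRadius=65,maxRadius=85)
print([(c[0]-(v-149.5)*.0004,c[1]-(u-149.5)*.0004,r*.4) for u,v,r in h[0]])
cv2.imwrite("pics/r5c.png",np.hstack([cv2.resize(cv2.imread("pics/r5.png"),(380,380)),cv2.resize(cv2.imread("pics/r5b.png"),(380,380))]))
E
```

```text
t 12.07 pos [ 0.4381 -0.3502  0.18  ] rot [-1.5725  0.0024 -1.5173]
([0.4347, -0.3568], -86.96, [0.0341, 0.1107])
([0.4346, -0.3568], -86.97, [0.0334, 0.1099])
[([0.4348, -0.3616, 0.0067], 0.89)]
[(np.float32(0.5744), np.float32(-0.3572), np.float32(29.36))]
```

View pics/r5c.png

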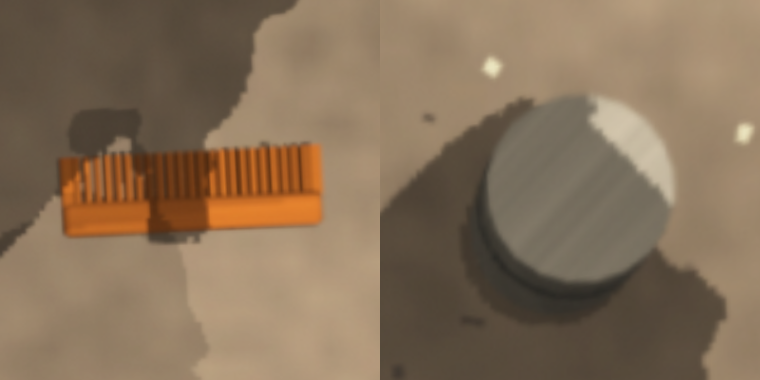

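```bash
python3 - <<'E'
from h import *
a=plan([.4347,-.3575,.06],-1.518,.06,3)
a=plan([.4347,-.3575,.003],-1.518,.06,2,a)
b=plan([.4347,-.3575,.053],-1.518,.02,1,a)
b=plan([.5884,-.1759,.053],.038,.02,10,b)
E
```

```text
[[0.002, 0.04, -0.002, 0.0, 0.001, 0.0, 0.06], [0.003, 0.041, -0.001, 0.0, 0.0, 0.0, 0.06], [0.002, 0.04, -0.002, 0.0, 0.001, 0.0, 0.06]]
end [0.4342, -0.3572, 0.06, -1.5178]
[[0.0, 0.029, 0.0, 0.0, 0.0, 0.0, 0.06], [0.0, 0.028, 0.0, 0.0, 0.0, 0.0, 0.06]]
end [0.4342, -0.3572, 0.003, -1.5178]
[[0.0, -0.05, 0.0, 0.0, 0.0, 0.0, 0.02]]
end [0.4342, -0.3572, 0.053, -1.5178]
[[-0.017, 0.0, 0.016, 0.0, -0.156, 0.0, 0.02], [-0.015, 0.0, 0.019, 0.0, -0.155, 0.0, 0.02], [-0.011, 0.0, 0.021, 0.0, -0.156, 0.0, 0.02], [-0.008, 0.0, 0.022, 0.0, -0.155, 0.0, 0.02], [-0.005, 0.0, 0.024, 0.0, -0.156, 0.0, 0.02], [-0.001, 0.0, 0.024, 0.0, -0.155, 0.0, 0.02], [0.003, 0.0, 0.023, 0.0, -0.156, 0.0, 0.02], [0.007, 0.0, 0.023, 0.0, -0.156, 0.0, 0.02]]
[[0.01, 0.0, 0.022, 0.0, -0.155, 0.0, 0.02], [0.013, 0.0, 0.02, 0.0, -0.156, 0.0, 0.02]]
end [0.5886, -0.1755, 0.053, 0.0382]
```

Call:
jog_arm(steps=[[0.002,0.04,-0.002,0,0,0,0.06],[0.003,0.041,-0.001,0,0,0,0.06],[0.002,0.04,-0.002,0,0,0,0.06],[0,0.029,0,0,0,0,0.06],[0,0.028,0,0,0,0,0.06],[0,0,0,0,0,0,0.06]])

```text
t: 12.92
position: [0.4335, -0.3562, 0.002]
tool_rot: [-1.573, 0.003, -1.515]
ft_force: [-0.1, -0.0, -0.0]
finger_gap: 0.701
```

Call:
jog_arm(steps=[[0,0,0,0,0,0,0.02],[0,0,0,0,0,0,0.02],[0,0,0,0,0,0,0.02],[0,0,0,0,0,0,0.02],[0,0,0,0,0,0,0.02]])

```text
t: 13.55
position: [0.4351, -0.3588, 0.0052]
tool_rot: [-1.569, -0.002, -1.516]
ft_force: [-0.6, 1.8, 6.3]
finger_gap: 0.373
```

Call:
jog_arm(steps=[[0,-0.05,0,0,0,0,0.02],[-0.017,0,0.016,0,-0.156,0,0.02],[-0.015,0,0.019,0,-0.155,0,0.02],[-0.011,0,0.021,0,-0.156,0,0.02],[-0.008,0,0.022,0,-0.155,0,0.02],[-0.005,0,0.024,0,-0.156,0,0.02]])

```text
t: 14.3
position: [0.5122, -0.267, 0.0548]
tool_rot: [-1.571, -0.002, -0.734]
ft_force: [-0.6, -0.2, -0.8]
finger_gap: 0.371
```

Call:
jog_arm(steps=[[-0.001,0,0.024,0,-0.155,0,0.02],[0.003,0,0.023,0,-0.156,0,0.02],[0.007,0,0.023,0,-0.156,0,0.02],[0.01,0,0.022,0,-0.155,0,0.02],[0.013,0,0.02,0,-0.156,0,0.02],[0,0,0,0,0,0,0.02],[0,0,0,0,0,0,0.02]])

```text
t: 15.18
position: [0.5883, -0.1768, 0.054]
tool_rot: [-1.571, -0.001, 0.037]
ft_force: [-0.8, -0.4, -0.4]
finger_gap: 0.365
```

```bash
python3 d.py r6 .05 .5884 -.1759 .12
```

```text
t 15.18 pos [ 0.5883 -0.1768  0.054 ] rot [-1.5714e+00 -6.0000e-04  3.6900e-02]
0.37237984934656543
```

View pics/r6.png

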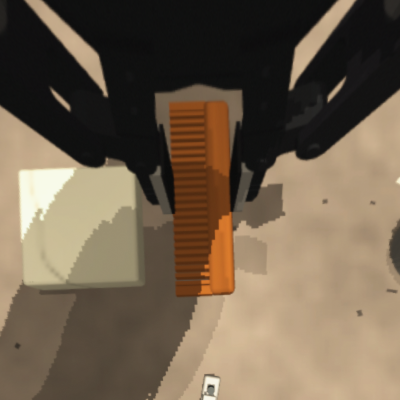

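Comb is held square to the block, rows 101 to 296, centred on the jaws. Setting it down.

Call:
jog_arm(steps=[[0,0.025,0,0,0,0,0.02],[0,0.025,0,0,0,0,0.02],[0,0,0,0,0,0,0.02],[0,0,0,0,0,0,0.055],[0,0,0,0,0,0,0.055],[0,0,0,0,0,0,0.055]])

```text
t: 15.98
position: [0.5884, -0.1766, 0.0037]
tool_rot: [-1.571, -0.0, 0.039]
ft_force: [0.9, -0.6, -0.9]
finger_gap: 0.646
```

Call:
jog_arm(steps=[[0,-0.04,0,0,0,0,0.06],[0,-0.06,0,0,0,0,0.06],[0,-0.06,0,0,0,0,0.06],[0,-0.06,0,0,0,0,0.06],[0,0,0,0,0,0,0.06],[0,0,0,0,0,0,0.06]])

```text
t: 16.73
position: [0.5881, -0.1763, 0.2231]
tool_rot: [-1.571, 0.0, 0.039]
ft_force: [-0.2, 0.4, -1.5]
finger_gap: 0.706
```

```bash
python3 - <<'E'
from h import *
p=wcap("w7"); c=(.585,-.17)
o=rect(p,.01,c,.08,"r7",.4); f=o.astype(float)
for t in (1.9,2.3): print(mrect(o,c,.08,.4,(f[...,0]/(f[...,2]+8)>t)))
c=(.585,-.087); o=rect(p,.022,c,.06,"rb",.25)
for t in (175,195,215): print(t,mrect(o,c,.06,.25,o.min(2)>t))
t=capture("top")
for z in (20,25,30,35): print(seg(t,proj(t,[.456,.327,0]),.008,30,z))
for q in (t,): print([(np.round(d["xyz"],4).tolist(),round(d["score"],2)) for d in pinpoint(q,"file_mid")[:2]])
a=plan([.48,.25,.20],-1.41,.06)
im=cv2.cvtColor(t["img"],cv2.COLOR_RGB2BGR)
cv2.imwrite("pics/c7.png",cv2.resize(im[130:270,120:440],None,fx=2.4,fy=2.4,interpolation=cv2.INTER_CUBIC))
E
```

```text
t 16.73 pos [ 0.5881 -0.1763  0.2231] rot [-1.5708e+00  1.0000e-04  3.9200e-02]
([0.5841, -0.1774], 2.34, [0.1101, 0.0343])
([0.584, -0.1774], 2.41, [0.1092, 0.0334])
175 ([0.6085, -0.0514], -30.04, [0.0238, 0.05])
195 ([0.6088, -0.0516], -30.39, [0.0226, 0.0482])
215 ([0.6043, -0.052], 1.67, [0.0368, 0.0088])
([0.4512, 0.3235], -73.5, [0.039, 0.14], [179.8, 231.0])
([0.4519, 0.3239], -74.2, [0.035, 0.14], [179.8, 231.1])
([0.4514, 0.3237], -73.7, [0.034, 0.14], [180.5, 231.1])
([0.4513, 0.3236], -73.5, [0.034, 0.14], [180.9, 231.1])
[([0.4599, 0.3276, 0.0066], 0.52)]
[[-0.01, 0.002, 0.048, 0.0, 0.161, 0.0, 0.06], [-0.018, 0.003, 0.045, 0.0, 0.161, 0.0, 0.06], [-0.024, 0.002, 0.042, 0.0, 0.161, 0.0, 0.06], [-0.032, 0.003, 0.038, 0.0, 0.161, 0.0, 0.06], [-0.036, 0.002, 0.032, 0.0, 0.161, 0.0, 0.06], [-0.042, 0.002, 0.026, 0.0, 0.161, 0.0, 0.06], [-0.045, 0.003, 0.019, 0.0, 0.161, 0.0, 0.06], [-0.047, 0.002, 0.011, 0.0, 0.161, 0.0, 0.06]]
[[-0.049, 0.003, 0.004, 0.0, 0.161, 0.0, 0.06]]
end [0.48, 0.25, 0.1997, -1.4098]
```

View pics/c7.png

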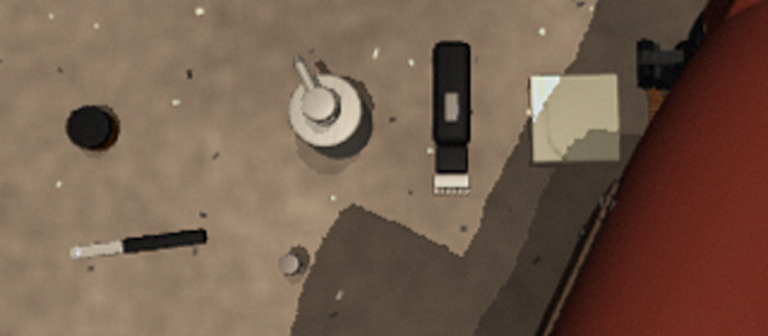

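The crop shows the trimmer level with the block, spanning rows 147 to 211 against a block centre at row 180. The arm hides the comb, so I'll recheck it from the top camera once I'm away. Going to the file.

Call:
jog_arm(steps=[[-0.01,0.002,0.048,0,0.161,0,0.06],[-0.018,0.003,0.045,0,0.161,0,0.06],[-0.024,0.002,0.042,0,0.161,0,0.06],[-0.032,0.003,0.038,0,0.161,0,0.06],[-0.036,0.002,0.032,0,0.161,0,0.06],[-0.042,0.002,0.026,0,0.161,0,0.06],[-0.045,0.003,0.019,0,0.161,0,0.06],[-0.047,0.002,0.011,0,0.161,0,0.06]])

```text
t: 17.88
position: [0.4914, 0.2032, 0.2031]
tool_rot: [-1.573, 0.0, -1.254]
ft_force: [0.2, -0.0, -0.6]
finger_gap: 0.701
```

Call:
jog_arm(steps=[[-0.049,0.003,0.004,0,0.161,0,0.06],[-0.06,0.01,-0.02,0,0,0,0.06],[0,0,0,0,0,0,0.06],[0,0,0,0,0,0,0.06],[0,0,0,0,0,0,0.06]])

```text
t: 18.5
position: [0.4527, 0.3033, 0.1913]
tool_rot: [-1.571, -0.0, -1.411]
ft_force: [-0.4, 0.3, 0.3]
finger_gap: 0.706
```

```bash
python3 - <<'E'
from h import *
p=wcap("w8"); c=(.456,.325)
o=rect(p,.008,c,.085,"r8",.4)
print([(np.round(d["xyz"],4).tolist(),round(d["score"],2)) for d in pinpoint(p,"file_mid")[:2]])
t=capture("top"); f=t["img"].astype(float)
u,v=proj(t,[.587,-.177,.01]).astype(int); m=np.zeros(f.shape[:2],np.uint8); m[v-40:v+40,u-20:u+20]=((f[...,0]/(f[...,2]+8))>1.9)[v-40:v+40,u-20:u+20]
ys,xs=np.nonzero(m); P=np.array([unproj(t,(a,b),.01)[:2] for a,b in zip(xs,ys)]); print("comb",P.min(0),P.max(0),P.mean(0),cv2.minAreaRect(P.astype(np.float32)))
print("riser",seg(t,(359,180),.022,24,40))
im=cv2.cvtColor(t["img"],cv2.COLOR_RGB2BGR)[140:230,290:440]
cv2.imwrite("pics/r8c.png",np.hstack([cv2.imread("pics/r8.png")[:,:425],cv2.resize(im,None,fx=2.4,fy=425/90,interpolation=cv2.INTER_CUBIC)]))
E
```

```text
t 18.5 pos [0.4527 0.3033 0.1913] rot [-1.5711e+00 -3.0000e-04 -1.4113e+00]
[([0.4608, 0.3285, 0.0068], 0.85)]
comb [ 0.5302899  -0.19501726] [ 0.6400686  -0.15946903] [ 0.58475286 -0.17768123] ((0.585177481174469, -0.1774684637784958), (0.10972389578819275, 0.03388119488954544), 2.5519659519195557)
riser ([0.5838, -0.0867], 1.2, [0.109, 0.108], [357.3, 180.3])
```

View pics/r8c.png

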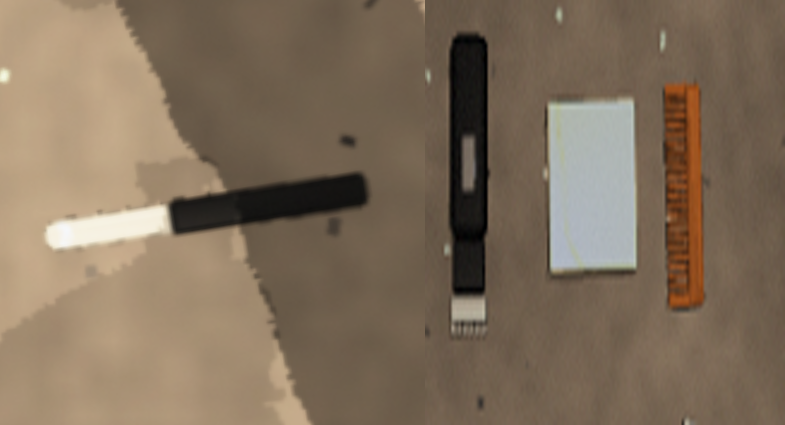

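The left panel shows the file, ends at (368,188) and (45,236), blade to the left. The right panel shows the trimmer centred and the comb about 4 mm too near; I'll nudge the comb on the way to the tin.

```bash
python3 - <<'E'
from h import *
a=plan([.4565,.3275,.06],-1.4233,.045,3)
a=plan([.4565,.3275,.003],-1.4233,.045,2,a)
b=plan([.4565,.3275,.203],-1.4233,0,4,a)
b=plan([.6639,-.084,.203],-1.533,0,9,b)
E
```

```text
[[-0.008, 0.044, 0.002, 0.0, 0.004, 0.0, 0.045], [-0.007, 0.044, 0.003, 0.0, 0.004, 0.0, 0.045], [-0.008, 0.044, 0.002, 0.0, 0.004, 0.0, 0.045]]
end [0.4562, 0.3272, 0.0596, -1.4235]
[[-0.0, 0.028, 0.0, 0.0, -0.0, 0.0, 0.045], [-0.0, 0.029, 0.0, 0.0, -0.0, 0.0, 0.045]]
end [0.4562, 0.3272, 0.0026, -1.4235]
[[-0.0, -0.05, 0.0, 0.0, -0.0, 0.0, 0.0], [-0.0, -0.05, 0.0, 0.0, -0.0, 0.0, 0.0], [-0.0, -0.05, 0.0, 0.0, -0.0, 0.0, 0.0], [-0.0, -0.05, 0.0, 0.0, -0.0, 0.0, 0.0]]
end [0.4562, 0.3272, 0.2026, -1.4235]
[[0.049, -0.0, 0.016, 0.0, 0.012, 0.0, 0.0], [0.048, -0.0, 0.017, 0.0, 0.012, 0.0, 0.0], [0.048, -0.0, 0.017, 0.0, 0.013, 0.0, 0.0], [0.048, -0.0, 0.018, 0.0, 0.012, 0.0, 0.0], [0.048, -0.0, 0.019, 0.0, 0.012, 0.0, 0.0], [0.047, -0.0, 0.019, 0.0, 0.012, 0.0, 0.0], [0.048, -0.0, 0.019, 0.0, 0.012, 0.0, 0.0], [0.047, -0.0, 0.02, 0.0, 0.012, 0.0, 0.0]]
[[0.046, -0.0, 0.021, 0.0, 0.013, 0.0, 0.0]]
end [0.6637, -0.0836, 0.2026, -1.5335]
```

Call:
jog_arm(steps=[[-0.008,0.044,0.002,0,0.004,0,0.045],[-0.007,0.044,0.003,0,0.004,0,0.045],[-0.008,0.044,0.002,0,0.004,0,0.045],[0,0.028,0,0,0,0,0.045],[0,0.029,0,0,0,0,0.045],[0,0,0,0,0,0,0.045]])

```text
t: 19.4
position: [0.4543, 0.3267, 0.0009]
tool_rot: [-1.574, -0.001, -1.423]
ft_force: [-0.5, 0.8, -0.1]
finger_gap: 0.526
```

Call:
jog_arm(steps=[[0,0,0,0,0,0,0.005],[0,0,0,0,0,0,0.005],[0,0,0,0,0,0,0.005],[0,0,0,0,0,0,0.005],[0,0,0,0,0,0,0.005]])

```text
t: 20.02
position: [0.4567, 0.3285, 0.0042]
tool_rot: [-1.568, 0.001, -1.422]
ft_force: [0.5, -1.5, 6.7]
finger_gap: 0.135
```

Call:
jog_arm(steps=[[0,-0.05,0,0,0,0,0.005],[0,-0.05,0,0,0,0,0.005],[0,-0.05,0,0,0,0,0.005],[0,-0.05,0,0,0,0,0.005],[0,0,0,0,0,0,0.005]])

```text
t: 20.65
position: [0.4578, 0.3294, 0.2075]
tool_rot: [-1.563, 0.003, -1.422]
ft_force: [-0.1, 0.5, -0.6]
finger_gap: 0.133
```

Call:
jog_arm(steps=[[0.049,0,0.016,0,0.012,0,0.005],[0.048,0,0.017,0,0.012,0,0.005],[0.048,0,0.017,0,0.013,0,0.005],[0.048,0,0.018,0,0.012,0,0.005],[0.048,0,0.019,0,0.012,0,0.005],[0.047,0,0.019,0,0.012,0,0.005],[0.048,0,0.019,0,0.012,0,0.005],[0.047,0,0.02,0,0.012,0,0.005]])

```text
t: 21.65
position: [0.6407, -0.0391, 0.2022]
tool_rot: [-1.571, 0.0, -1.519]
ft_force: [0.3, 0.9, 0.7]
finger_gap: 0.136
```

Call:
jog_arm(steps=[[0.046,0,0.021,0,0.013,0,0.005],[0,0.05,0,0,0,0,0.005],[0,0.05,0,0,0,0,0.005],[0,0.05,0,0,0,0,0.005],[0,0,0,0,0,0,0.005],[0,0,0,0,0,0,0.005]])

```text
t: 22.4
position: [0.6647, -0.0825, 0.0543]
tool_rot: [-1.569, -0.0, -1.532]
ft_force: [0.4, -0.1, -0.1]
finger_gap: 0.136
```

```bash
python3 d.py r9 .054 .6639 -.084 .12
```

```text
t 22.4 pos [ 0.6647 -0.0825  0.0543] rot [-1.5690e+00 -5.0000e-04 -1.5318e+00]
0.13905847810570932
```

View pics/r9.png

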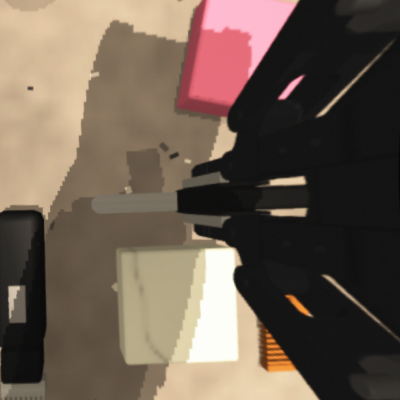

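File is held level with the block, cols 92 to 308, centred at col 200. Setting it down.

Call:
jog_arm(steps=[[0,0.025,0,0,0,0,0.005],[0,0.025,0,0,0,0,0.005],[0,0,0,0,0,0,0.005],[0,0,0,0,0,0,0.03],[0,0,0,0,0,0,0.03],[0,0,0,0,0,0,0.03]])

```text
t: 23.2
position: [0.6643, -0.0824, 0.0035]
tool_rot: [-1.57, -0.0, -1.532]
ft_force: [-0.8, 0.7, 0.2]
finger_gap: 0.35
```

Call:
jog_arm(steps=[[0,-0.05,0,0,0,0,0.03],[0,-0.06,0,0,0,0,0.05],[0,-0.06,0,0,0,0,0.06],[0,0,0,0,0,0,0.06],[0,0,0,0,0,0,0.06]])

```text
t: 23.82
position: [0.6636, -0.0823, 0.1724]
tool_rot: [-1.571, 0.0, -1.532]
ft_force: [-0.0, 0.5, -0.6]
finger_gap: 0.702
```

```bash
python3 - <<'E'
from h import *
p=wcap("w10"); o=rect(p,.01,(.62,-.09),.13,"r10",.52)
c=(.585,-.087); o=rect(p,.022,c,.06,"rb",.25)
for t in (155,175,195): print(t,mrect(o,c,.06,.25,o.min(2)>t))
print("comb via 0.0042 nudge")
a=plan([.584,-.1768,.1],.038,.055)
E
```

```text
t 23.82 pos [ 0.6636 -0.0823  0.1724] rot [-1.5708  0.     -1.5318]
155 ([0.5865, -0.1089], 1.3, [0.0842, 0.0411])
175 ([0.5864, -0.1085], 1.84, [0.0827, 0.0401])
195 ([0.5864, -0.1084], 2.02, [0.0817, 0.0392])
comb via 0.0042 nudge
[[0.009, 0.007, -0.008, 0.0, -0.157, 0.0, 0.055], [0.008, 0.007, -0.01, 0.0, -0.157, 0.0, 0.055], [0.006, 0.007, -0.011, 0.0, -0.157, 0.0, 0.055], [0.004, 0.008, -0.011, 0.0, -0.157, 0.0, 0.055], [0.003, 0.007, -0.012, 0.0, -0.157, 0.0, 0.055], [0.001, 0.007, -0.013, 0.0, -0.157, 0.0, 0.055], [-0.002, 0.007, -0.012, 0.0, -0.157, 0.0, 0.055], [-0.003, 0.007, -0.012, 0.0, -0.157, 0.0, 0.055]]
[[-0.005, 0.007, -0.011, 0.0, -0.157, 0.0, 0.055], [-0.006, 0.007, -0.01, 0.0, -0.157, 0.0, 0.055]]
end [0.5845, -0.1765, 0.1004, 0.0382]
```

View pics/r10.png

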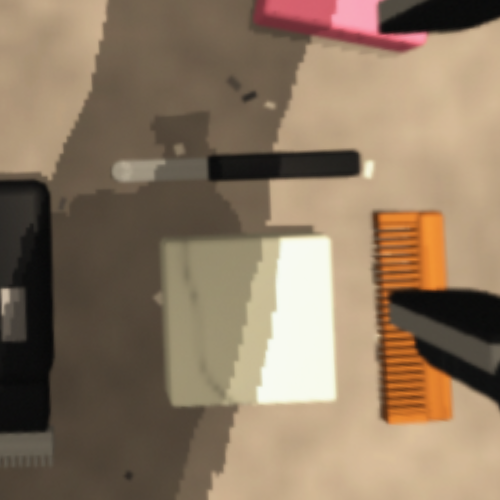

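The file is in place: cols 112 to 360, and a gap to the block of about 30 mm. Now the comb nudge.

Call:
jog_arm(steps=[[0.009,0.007,-0.008,0,-0.157,0,0.045],[0.008,0.007,-0.01,0,-0.157,0,0.045],[0.006,0.007,-0.011,0,-0.157,0,0.045],[0.004,0.008,-0.011,0,-0.157,0,0.045],[0.003,0.007,-0.012,0,-0.157,0,0.045],[0.001,0.007,-0.013,0,-0.157,0,0.045],[-0.002,0.007,-0.012,0,-0.157,0,0.045],[-0.003,0.007,-0.012,0,-0.157,0,0.045]])

```text
t: 24.88
position: [0.5987, -0.158, 0.1134]
tool_rot: [-1.57, 0.003, -0.271]
ft_force: [-0.5, 1.2, 0.6]
finger_gap: 0.527
```

Call:
jog_arm(steps=[[-0.005,0.007,-0.011,0,-0.157,0,0.045],[-0.006,0.007,-0.01,0,-0.157,0,0.045],[0,0,0,0,0,0,0.045],[0,0,0,0,0,0,0.045]])

```text
t: 25.38
position: [0.5851, -0.1762, 0.101]
tool_rot: [-1.57, 0.001, 0.035]
ft_force: [0.5, 0.1, -0.4]
finger_gap: 0.524
```

```bash
python3 - <<'E'
from h import *
p=wcap("w11"); c=(.585,-.17)
o=rect(p,.01,c,.08,"r11",.4); f=o.astype(float)
for t in (1.9,2.3): print(mrect(o,c,.08,.4,(f[...,0]/(f[...,2]+8)>t)))
E
```

```text
t 25.38 pos [ 0.5851 -0.1762  0.101 ] rot [-1.5701e+00  9.0000e-04  3.4700e-02]
([0.5843, -0.1776], 2.5, [0.1105, 0.0338])
([0.5843, -0.1776], 2.6, [0.1099, 0.033])
```

Call:
jog_arm(steps=[[0,0.05,0,0,0,0,0.045],[0,0.047,0,0,0,0,0.045],[0,0,0,0,0,0,0.045],[0,0,0,0,0,0,0.02],[0,0,0,0,0,0,0.02],[0,0,0,0,0,0,0.02],[0,0,0,0,0,0,0.02]])

```text
t: 26.3
position: [0.586, -0.1769, 0.0057]
tool_rot: [-1.571, -0.002, 0.038]
ft_force: [0.2, 0.2, 6.0]
finger_gap: 0.364
```

Call:
jog_arm(steps=[[0.004,-0.003,0,0,0,0,0.02],[0,0,0,0,0,0,0.02],[0,0.003,0,0,0,0,0.02],[0,0,0,0,0,0,0.02],[0,0,0,0,0,0,0.045],[0,0,0,0,0,0,0.045],[0,0,0,0,0,0,0.045]])

```text
t: 27.18
position: [0.5891, -0.1764, 0.0042]
tool_rot: [-1.571, 0.0, 0.038]
ft_force: [0.5, 0.4, -0.1]
finger_gap: 0.528
```

Call:
jog_arm(steps=[[0,-0.047,0,0,0,0,0.05],[0,-0.05,0,0,0,0,0.06],[0,0,0,0,0,0,0.06],[0,0,0,0,0,0,0.0854]])

```text
t: 27.68
position: [0.5889, -0.1764, 0.101]
tool_rot: [-1.571, 0.001, 0.038]
ft_force: [-0.4, -0.9, -0.4]
finger_gap: 0.891
```

```bash
python3 - <<'E'
from h import *
p=wcap("w12"); c=(.585,-.17)
o=rect(p,.01,c,.08,"r11",.4); f=o.astype(float)
print(mrect(o,c,.08,.4,(f[...,0]/(f[...,2]+8)>1.9)))
a=plan([.574,-.3565,.10],.038,.0854)
E
```

```text
t 27.68 pos [ 0.5889 -0.1764  0.101 ] rot [-1.5706e+00  5.0000e-04  3.8200e-02]
([0.5884, -0.1769], 2.66, [0.1101, 0.0337])
[[-0.005, 0.0, -0.045, 0.0, 0.0, 0.0, 0.0854], [-0.006, 0.0, -0.045, 0.0, 0.0, 0.0, 0.0854], [-0.005, 0.0, -0.045, 0.0, 0.0, 0.0, 0.0854], [-0.005, 0.0, -0.045, 0.0, 0.0, 0.0, 0.0854]]
end [0.5743, -0.3568, 0.1003, 0.0382]
```

Call:
jog_arm(steps=[[-0.005,0,-0.045,0,0,0,0.0854],[-0.006,0,-0.045,0,0,0,0.0854],[-0.005,0,-0.045,0,0,0,0.0854],[-0.005,0,-0.045,0,0,0,0.0854],[0,0,0,0,0,0,0.0854],[0,0,0,0,0,0,0.0854]])

```text
t: 28.48
position: [0.5744, -0.3562, 0.1]
tool_rot: [-1.569, 0.002, 0.038]
ft_force: [0.7, -0.2, -0.1]
finger_gap: 1.003
```

```bash
cat >> h.py <<'E'
def hough(p,z,c,rmm,name="h",tol=5):
    o=rect(p,z,c,.06,name,.3); g=cv2.GaussianBlur(cv2.cvtColor(o,cv2.COLOR_RGB2GRAY),(5,5),1)
    h=cv2.HoughCircles(g,cv2.HOUGH_GRADIENT,1,25,param1=80,param2=8,minRadius=int((rmm-tol)/.3),maxRadius=int((rmm+tol)/.3))
    n=o.shape[0]/2-.5
    if h is not None: print([np.round([c[0]-(v-n)*.0003,c[1]-(u-n)*.0003,r*.3],4).tolist() for u,v,r in h[0][:3]])
    return o
E
python3 - <<'E'
from h import *
p=wcap("w13"); hough(p,.03,(.574,-.357),30,"h13",2)
print([(np.round(d["xyz"],4).tolist(),round(d["score"],2)) for d in pinpoint(p,"tin_mid")[:2]])
E
```

```text
t 28.48 pos [ 0.5744 -0.3562  0.1   ] rot [-1.5687  0.0019  0.0379]
[[0.5748999714851379, -0.3564000129699707, 30.389999389648438], [0.5673999786376953, -0.3564000129699707, 28.530000686645508], [0.6003999710083008, -0.35429999232292175, 29.100000381469727]]
[([0.5772, -0.3616, 0.0146], 0.92)]
```

View pics/h13.png

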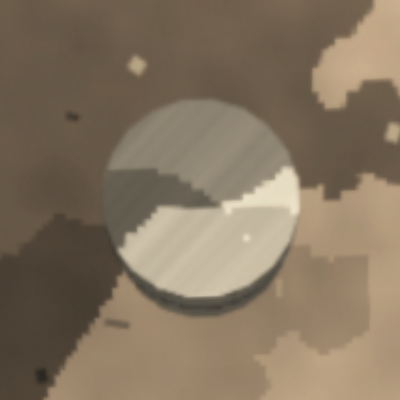

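The tin is centred under the jaws at (201,199). Gripping it.

Call:
jog_arm(steps=[[0,0.047,0,0,0,0,0.0854],[0,0.047,0,0,0,0,0.0854],[0,0,0,0,0,0,0.0854],[0,0,0,0,0,0,0.045],[0,0,0,0,0,0,0.045],[0,0,0,0,0,0,0.045],[0,0,0,0,0,0,0.045]])

```text
t: 29.45
position: [0.5769, -0.3581, 0.0106]
tool_rot: [-1.573, -0.004, 0.039]
ft_force: [0.1, 2.2, 7.0]
finger_gap: 0.675
```

Call:
jog_arm(steps=[[0,-0.035,0,0,0,0,0.045],[0,-0.035,0,0,0,0,0.045],[0,0,0,0,0,0,0.045],[0,0,0,0,0,0,0.045]])

```text
t: 29.95
position: [0.5753, -0.3572, 0.0781]
tool_rot: [-1.571, -0.001, 0.038]
ft_force: [-0.9, 0.6, -1.5]
finger_gap: 0.678
```

```bash
python3 - <<'E'
from h import *
p=wcap("w14"); s=read_state(); hough(p,s["position"][2]+.024,s["position"][:2],30,"h14",2)
a=plan([.585,-.0872,.076],.038,.045)
E
```

```text
t 29.95 pos [ 0.5753 -0.3572  0.0781] rot [-1.5714e+00 -7.0000e-04  3.8200e-02]
[[0.5704, -0.3578, 28.26], [0.5857, -0.3545, 31.29], [0.577, -0.362, 30.6]]
[[0.004, 0.0, 0.054, 0.0, 0.0, 0.0, 0.045], [0.004, 0.001, 0.054, 0.0, 0.0, 0.0, 0.045], [0.004, -0.0, 0.053, 0.0, 0.0, 0.0, 0.045], [0.004, 0.0, 0.054, 0.0, 0.0, 0.0, 0.045], [0.004, 0.0, 0.054, 0.0, 0.0, 0.0, 0.045]]
end [0.5846, -0.0873, 0.0763, 0.0383]
```

View pics/h14.png

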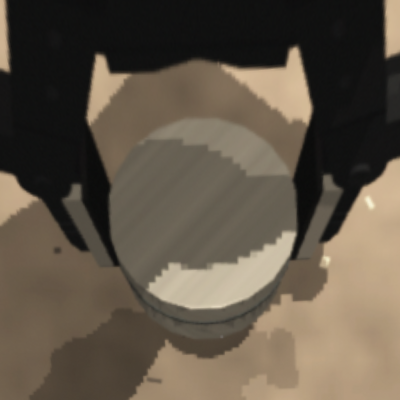

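Call:
jog_arm(steps=[[0.004,0,0.054,0,0,0,0.045],[0.004,0.001,0.054,0,0,0,0.045],[0.004,0,0.053,0,0,0,0.045],[0.004,0,0.054,0,0,0,0.045],[0.006,0,0.054,0,0,0,0.045],[0,0.02,0,0,0,0,0.045],[0,0.02,0,0,0,0,0.045],[0,0,0,0,0,0,0.045]])

```text
t: 31.0
position: [0.5851, -0.0868, 0.0346]
tool_rot: [-1.57, 0.004, 0.039]
ft_force: [-0.3, -0.2, -1.0]
finger_gap: 0.679
```

Call:
jog_arm(steps=[[0,0,0,0,0,0,0.045],[0,0.002,0,0,0,0,0.045],[0,0,0,0,0,0,0.045]])

```text
t: 31.38
position: [0.587, -0.0877, 0.0349]
tool_rot: [-1.571, -0.0, 0.038]
ft_force: [-0.1, 1.0, -1.2]
finger_gap: 0.674
```

Call:
jog_arm(steps=[[0,0.003,0,0,0,0,0.045],[0,0,0,0,0,0,0.045]])

```text
t: 31.62
position: [0.5872, -0.0878, 0.0326]
tool_rot: [-1.571, -0.001, 0.038]
ft_force: [-2.8, 0.7, 9.4]
finger_gap: 0.677
```

Contact at about 9 N, so I release and check.

Call:
jog_arm(steps=[[0,0,0,0,0,0,0.0854],[0,0,0,0,0,0,0.0854],[0,0,0,0,0,0,0.0854],[0,-0.05,0,0,0,0,0.0854],[0,-0.06,0,0,0,0,0.0854],[0,-0.03,0,0,0,0,0.0854],[0,0,0,0,0,0,0.0854],[0,0,0,0,0,0,0.0854]])

```text
t: 32.62
position: [0.5864, -0.0874, 0.1706]
tool_rot: [-1.57, 0.001, 0.038]
ft_force: [0.1, 0.3, -0.9]
finger_gap: 1.002
```

```bash
python3 - <<'E'
from h import *
p=wcap("w15"); o=rect(p,.052,(.585,-.087),.06,"h15",.3); hough(p,.052,(.585,-.087),30,"x",2)
o2=rect(p,.022,(.585,-.087),.06,"h15b",.3)
cv2.imwrite("pics/h15c.png",cv2.cvtColor(np.hstack([o,o2]),cv2.COLOR_RGB2BGR))
c=(.585,-.087);print(mrect(o2,c,.06,.3,o2.min(2)>150))
print([(np.round(d["xyz"],4).tolist(),round(d["score"],2)) for d in pinpoint(p,"tin_mid")[:2]])
E
```

```text
t 32.62 pos [ 0.5864 -0.0874  0.1706] rot [-1.5704e+00  1.2000e-03  3.8200e-02]
[[0.5843999981880188, -0.08820000290870667, 29.969999313354492], [0.6044999957084656, -0.09629999846220016, 28.229999542236328]]
([0.585, -0.1156], 0.0, [0.0288, 0.0807])
[([0.5895, -0.0883, 0.0375], 0.81)]
```

View pics/h15c.png

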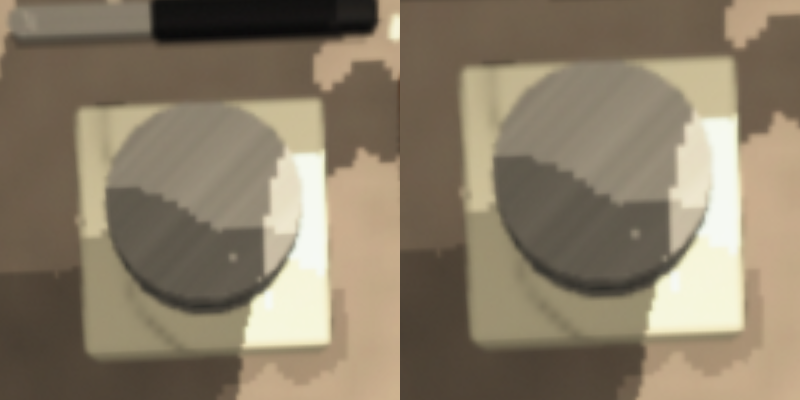

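The tin is centred on the block, with the tin at (203,201) and the block centre at (204,200). Now the jar.

```bash
python3 - <<'E'
from h import *
a=plan([.564,.365,.2],.038,.0854)
E
```

```text
[[-0.001, -0.003, 0.05, 0.0, 0.0, 0.0, 0.0854], [-0.0, -0.004, 0.051, 0.0, 0.0, 0.0, 0.0854], [-0.001, -0.003, 0.05, 0.0, 0.0, 0.0, 0.0854], [-0.0, -0.003, 0.05, 0.0, 0.0, 0.0, 0.0854], [-0.001, -0.004, 0.051, 0.0, 0.0, 0.0, 0.0854], [-0.0, -0.003, 0.05, 0.0, 0.0, 0.0, 0.0854], [-0.001, -0.003, 0.05, 0.0, 0.0, 0.0, 0.0854], [-0.0, -0.004, 0.05, 0.0, 0.0, 0.0, 0.0854]]
[[-0.001, -0.003, 0.051, 0.0, 0.0, 0.0, 0.0854]]
end [0.5637, 0.3652, 0.2, 0.0382]
```

Call:
jog_arm(steps=[[-0.001,-0.02,0.05,0,0,0,0.0854],[0,-0.01,0.051,0,0,0,0.0854],[-0.001,0,0.05,0,0,0,0.0854],[0,0,0.05,0,0,0,0.0854],[-0.001,0,0.051,0,0,0,0.0854],[0,0,0.05,0,0,0,0.0854],[-0.001,0,0.05,0,0,0,0.0854],[0,0,0.05,0,0,0,0.0854]])

```text
t: 33.72
position: [0.5667, 0.3154, 0.2001]
tool_rot: [-1.572, 0.002, 0.038]
ft_force: [0.9, 0.1, -0.4]
finger_gap: 0.999
```

Call:
jog_arm(steps=[[-0.001,0.03,0.051,0,0,0,0.0854],[0,0.05,0,0,0,0,0.0854],[0,0,0,0,0,0,0.0854],[0,0,0,0,0,0,0.0854]])

```text
t: 34.22
position: [0.5651, 0.3646, 0.1225]
tool_rot: [-1.571, -0.0, 0.038]
ft_force: [1.3, -0.2, -0.5]
finger_gap: 0.998
```

```bash
python3 - <<'E'
from h import *
p=wcap("w16"); c=(.565,.37); o=rect(p,.034,c,.06,"h16",.3); hough(p,.034,c,20,"x",2)
print(mrect(o,c,.06,.3,o.max(2)<45))
print([(np.round(d["xyz"],4).tolist(),round(d["score"],2)) for d in pinpoint(p,"jar_mid")[:2]])
t=capture("top"); save(t,"top9")
E
```

```text
t 34.23 pos [0.5651 0.3646 0.1225] rot [-1.5707e+00 -3.0000e-04  3.7500e-02]
[[0.5647000074386597, 0.3727000057697296, 20.010000228881836], [0.5565999746322632, 0.3718000054359436, 18.540000915527344]]
([0.5632, 0.3724], 0.0, [0.0387, 0.0423])
[([0.566, 0.3773, 0.0194], 0.75)]
```

Call:
jog_arm(steps=[[0,0.04,0.008,0,0,0,0.0854],[0,0.04,0,0,0,0,0.0854],[0,0.032,0,0,0,0,0.0854],[0,0,0,0,0,0,0.0854],[0,0,0,0,0,0,0.06]])

```text
t: 35.0
position: [0.5657, 0.3734, 0.0118]
tool_rot: [-1.57, -0.003, 0.038]
ft_force: [-0.1, -1.0, 1.4]
finger_gap: 0.809
```

Call:
jog_arm(steps=[[0,0,0,0,0,0,0.05],[0,0,0,0,0,0,0.03],[0,0,0,0,0,0,0.03],[0,0,0,0,0,0,0.03],[0,0,0,0,0,0,0.03]])

```text
t: 35.62
position: [0.5654, 0.3734, 0.0116]
tool_rot: [-1.57, -0.003, 0.038]
ft_force: [-1.3, -1.5, 7.4]
finger_gap: 0.456
```

Call:
jog_arm(steps=[[0,-0.03,0,0,0,0,0.03],[0,-0.05,0,0,0,0,0.03],[0,-0.05,0,0,0,0,0.03],[0,-0.05,0,0,0,0,0.03],[0,-0.02,0,0,0,0,0.03],[0,0,0,0,0,0,0.03]])

```text
t: 36.38
position: [0.5653, 0.3735, 0.2119]
tool_rot: [-1.569, -0.004, 0.038]
ft_force: [0.3, -0.7, -1.4]
finger_gap: 0.452
```

```bash
python3 - <<'E'
from h import *
p=wcap("w17"); s=read_state(); print(s["finger_gap"]); z=s["position"][2]+.022; o=hough(p,z,s["position"][:2],20,"x",2)
print(mrect(o,s["position"][:2],.06,.3,(o.max(2)<45)&(np.hypot(*(np.indices(o.shape[:2])-199.5))<85)))
a=plan([.586,-.0875,.20],.038,.03)
E
```

```text
t 36.38 pos [0.5653 0.3735 0.2119] rot [-1.5691 -0.0038  0.0382]
0.4540481228152505
[[0.566, 0.3731, 20.19], [0.551, 0.374, 18.21], [0.5885, 0.3752, 21.72]]
([0.5635, 0.3716], -71.57, [0.0453, 0.0488])
[[0.0, 0.001, -0.051, 0.0, 0.0, 0.0, 0.03], [0.001, 0.001, -0.051, 0.0, 0.0, 0.0, 0.03], [0.0, 0.001, -0.052, 0.0, 0.0, 0.0, 0.03], [0.001, 0.001, -0.051, 0.0, 0.0, 0.0, 0.03], [0.0, 0.002, -0.051, 0.0, 0.0, 0.0, 0.03], [0.001, 0.001, -0.051, 0.0, 0.0, 0.0, 0.03], [0.0, 0.001, -0.052, 0.0, 0.0, 0.0, 0.03], [0.0, 0.001, -0.051, 0.0, 0.0, 0.0, 0.03]]
[[0.001, 0.001, -0.051, 0.0, 0.0, 0.0, 0.03]]
end [0.5861, -0.0874, 0.2, 0.0382]
```

Call:
jog_arm(steps=[[0,0,-0.051,0,0,0,0.03],[0.001,0,-0.051,0,0,0,0.03],[0,0,-0.052,0,0,0,0.03],[0.001,0,-0.051,0,0,0,0.03],[0,0,-0.051,0,0,0,0.03],[0.001,0,-0.052,0,0,0,0.03],[0,0,-0.051,0,0,0,0.03],[0,0,-0.051,0,0,0,0.03]])

```text
t: 37.42
position: [0.5819, -0.0381, 0.2079]
tool_rot: [-1.57, 0.002, 0.038]
ft_force: [0.1, -0.2, -0.4]
finger_gap: 0.455
```

Call:
jog_arm(steps=[[0,0,-0.052,0,0,0,0.03],[0,0.04,0,0,0,0,0.03],[0,0.05,0,0,0,0,0.03],[0,0.03,0,0,0,0,0.03],[0,0,0,0,0,0,0.03],[0,0,0,0,0,0,0.03],[0,0,0,0,0,0,0.03]])

```text
t: 38.3
position: [0.5859, -0.0888, 0.091]
tool_rot: [-1.572, -0.002, 0.038]
ft_force: [0.1, 0.1, -0.8]
finger_gap: 0.455
```

```bash
python3 - <<'E'
from h import *
p=wcap("w18"); s=read_state(); print(s["finger_gap"],s["ft_force"]); z=s["position"][2]+.022; o=hough(p,z,s["position"][:2],20,"x",2)
E
```

```text
t 38.3 pos [ 0.5859 -0.0888  0.091 ] rot [-1.5715 -0.0022  0.0383]
0.45217649659956827 [ 0.09944085  1.27152579 -1.24101836]
[[0.5585, -0.0897, 19.74], [0.5855, -0.0891, 20.07], [0.548, -0.1323, 19.38]]
```

Call:
jog_arm(steps=[[-0.0005,0.015,0.001,0,0,0,0.03],[0,0.009,0,0,0,0,0.03],[0,0,0,0,0,0,0.03],[0,0,0,0,0,0,0.03]])

```text
t: 38.85
position: [0.5843, -0.0876, 0.0654]
tool_rot: [-1.571, 0.0, 0.038]
ft_force: [0.2, -0.3, -0.4]
finger_gap: 0.452
```

Call:
jog_arm(steps=[[0,0.002,0,0,0,0,0.03],[0,0,0,0,0,0,0.03]])

```text
t: 39.1
position: [0.5845, -0.0877, 0.0637]
tool_rot: [-1.571, -0.0, 0.038]
ft_force: [0.2, -0.7, 0.9]
finger_gap: 0.458
```

Call:
jog_arm(steps=[[0,0.001,0,0,0,0,0.03],[0,0,0,0,0,0,0.03]])

```text
t: 39.35
position: [0.5846, -0.0877, 0.0636]
tool_rot: [-1.571, -0.001, 0.038]
ft_force: [-3.1, 1.4, 10.0]
finger_gap: 0.454
```

Contact at 10 N. Releasing gently.

Call:
jog_arm(steps=[[0,0,0,0,0,0,0.06],[0,0,0,0,0,0,0.075],[0,0,0,0,0,0,0.075],[0,-0.02,0,0,0,0,0.075],[0,-0.04,0,0,0,0,0.075],[0,-0.05,0,0,0,0,0.075],[0,0,0,0,0,0,0.075],[0,0,0,0,0,0,0.075]])

```text
t: 40.35
position: [0.5841, -0.0876, 0.1721]
tool_rot: [-1.571, 0.0, 0.038]
ft_force: [0.1, 0.3, 0.5]
finger_gap: 0.877
```

```bash
python3 - <<'E'
from h import *
p=wcap("w19"); c=(.585,-.088)
hough(p,.086,c,20,"x",2); hough(p,.052,c,30,"x2",2)
for k in ("jar_mid","tin_mid"): print(k,[(np.round(d["xyz"],4).tolist(),round(d["score"],2)) for d in pinpoint(p,k)[:2]])
a=plan([.45,.15,.25],.038,.075)
E
```

```text
t 40.35 pos [ 0.5841 -0.0876  0.1721] rot [-1.5707e+00  4.0000e-04  3.8200e-02]
[[0.5835000276565552, -0.08799999952316284, 20.06999969482422], [0.5658000111579895, -0.08889999985694885, 21.719999313354492], [0.5756999850273132, -0.08829999715089798, 18.65999984741211]]
[[0.5799000263214111, -0.08590000122785568, 30.299999237060547], [0.5924999713897705, -0.09459999948740005, 30.299999237060547], [0.5918999910354614, -0.08169999718666077, 29.639999389648438]]
jar_mid [([0.586, -0.0839, 0.0696], 0.82)]
tin_mid []
[[-0.021, -0.013, 0.04, 0.0, 0.0, 0.0, 0.075], [-0.02, -0.013, 0.041, 0.0, 0.0, 0.0, 0.075], [-0.021, -0.013, 0.04, 0.0, 0.0, 0.0, 0.075], [-0.021, -0.014, 0.041, 0.0, 0.0, 0.0, 0.075], [-0.021, -0.013, 0.04, 0.0, 0.0, 0.0, 0.075], [-0.02, -0.013, 0.04, 0.0, 0.0, 0.0, 0.075]]
end [0.4504, 0.1497, 0.2501, 0.0382]
```

Jar measures (0.5835, −0.088), about 1 mm from the tin's centre. Withdrawing for a final check from the top and side cameras.

Call:
jog_arm(steps=[[0,-0.04,0,0,0,0,0.075],[-0.021,-0.013,0.04,0,0,0,0.075],[-0.02,-0.013,0.041,0,0,0,0.075],[-0.021,-0.013,0.04,0,0,0,0.075],[-0.04,0,0.04,0,0,0,0.075],[-0.05,0,0.04,0,0,0,0.075],[-0.05,0,0.04,0,0,0,0.075]])

```text
t: 41.38
position: [0.3737, 0.1445, 0.2506]
tool_rot: [-1.571, 0.001, 0.038]
ft_force: [1.3, 1.8, 0.6]
finger_gap: 0.88
```

Call:
jog_arm(steps=[[-0.02,0,0.05,0,0,0,0.075],[-0.01,0,0.05,0,0,0,0.075],[0,0,0.05,0,0,0,0.075],[0,0,0.04,0,0,0,0.075],[0,0,0,0,0,0,0.075],[0,0,0,0,0,0,0.075]])

```text
t: 42.12
position: [0.3381, 0.3318, 0.2508]
tool_rot: [-1.572, 0.001, 0.039]
ft_force: [-0.6, 0.4, -0.4]
finger_gap: 0.882
```

```bash
python3 - <<'E'
from h import *
print(read_state()["t"],read_state()["position"])
for n in ("top","side"):
    p=capture(n); save(p,n+"_end")
    for k in NAMES:
        print(n,k,[(np.round(d["xyz"],3).tolist(),round(d["score"],2)) for d in pinpoint(p,k)[:2]])
    if n=="top":
        f=p["img"].astype(float)
        def box(c,z,w,h,cond,nm):
            u,v=proj(p,c).astype(int); m=np.zeros(f.shape[:2],bool); m[v-h:v+h,u-w:u+w]=cond[v-h:v+h,u-w:u+w]
            ys,xs=np.nonzero(m); P=np.array([unproj(p,(a,b),z)[:2] for a,b in zip(xs,ys)],np.float32); print(nm,len(P),cv2.minAreaRect(P))
        box([.588,-.177,.01],.01,20,40,f[...,0]/(f[...,2]+8)>1.9,"comb")
        box([.664,-.084,.01],.01,32,9,f.max(2)<45,"handle"); box([.58,.03,.03],.03,14,38,f.max(2)<45,"trimmer body")
        box([.584,-.088,.086],.086,14,14,f.max(2)<45,"jar lid"); print(seg(p,proj(p,[.448,-.18,0]),.006,25,30),"clippers")
E
```

```text
42.125 [0.33806003 0.33183397 0.250755  ]
top riser [([0.771, -0.141, -0.001], 0.83), ([0.586, -0.083, 0.002], 0.56)]
top dispenser [([0.581, 0.14, -0.001], 0.68)]
top trimmer_mid [([0.584, 0.03, 0.016], 0.96)]
top comb_mid [([0.585, -0.181, 0.008], 0.92)]
top file_mid [([0.665, -0.081, 0.005], 0.7)]
top tin_mid [([0.587, -0.084, 0.035], 0.7), ([0.578, 0.137, -0.002], 0.17)]
top jar_mid [([0.585, -0.09, 0.069], 0.58)]
top clippers [([0.451, -0.177, 0.002], 0.44)]
top lip_balm [([0.443, 0.172, -0.002], 0.55)]
comb 673 ((0.5888226628303528, -0.17702703177928925), (0.10807817429304123, 0.03421905264258385), 3.119368314743042)
handle 200 ((0.6631916761398315, -0.10925298929214478), (0.011803253553807735, 0.0767998993396759), 1.3496768474578857)
trimmer body 734 ((0.5926332473754883, 0.028954260051250458), (0.12396150082349777, 0.03631776571273804), 1.6161702871322632)
jar lid 285 ((0.5783328413963318, -0.08251767605543137), (0.03816654533147812, 0.05222798138856888), 45.98068618774414)
([0.446, -0.179], -9.0, [0.013, 0.055], [397.5, 240.4]) clippers
side riser [([0.589, -0.088, 0.002], 0.78), ([0.775, -0.139, 0.004], 0.7)]
side dispenser [([0.58, 0.139, 0.002], 0.84)]
side trimmer_mid [([0.585, 0.031, 0.01], 0.59), ([0.441, 0.177, 0.0], 0.31)]
side comb_mid [([0.588, -0.172, 0.009], 0.55)]
side file_mid [([0.66, -0.085, 0.007], 0.42)]
side tin_mid [([0.583, -0.086, 0.04], 0.62)]
side jar_mid [([0.587, -0.088, 0.069], 0.72)]
side clippers [([0.66, -0.086, 0.006], 0.46), ([0.447, -0.179, -0.003], 0.45)]
side lip_balm [([0.439, 0.176, -0.004], 0.81)]
```

```bash
python3 -c "
from station import *
print(close_job())"
```

```text
the job is handed in; nothing more can be done
None
```

The beard kit is set out around the white marble block as asked, and I handed the job in at about 42 s. I placed the trimmer, comb, file, tin and jar in that order. I moved the trimmer and the comb a second time by about 4 mm each, after checks showed them off-centre.

Last checks, with the block at (0.585, −0.087) turned about 2.2°, all lengths in metres:

| Item | Measured | Target |
|---|---|---|
| Trimmer | about (0.581–0.582, 0.030) | (0.5805, 0.0305) |
| Comb | (0.588, −0.177), gap to block about 31 mm | (0.588, −0.176) |
| File | (0.663–0.664, −0.083 to −0.084), gap to block about 30 mm | (0.664, −0.084) |
| Tin | within about 1 mm of the block's centre | block's centre |
| Jar | upright on the tin, about 1 mm from the tin's centre | centred on tin |

- **Bystanders:** the clippers and lip balm read within a few mm of where they started, which is the measuring noise.
- **Disagreements:** the networks' own readings scattered by 3 to 5 mm around these values. A crude dark-pixel check of the jar lid gave (0.578, −0.083). I ignored it because shadow and the jar's side were mixed into the mask. The wrist circle fit and the networks both put the jar on centre.
- **Not seen by eye:** the viewer's picture limit was reached before the jar step, so I checked the jar and the final layout by numbers only.

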